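# Flip the hex key and break the stiff mould clamp screw loose

### The arm

A 7-joint arm with a two-finger parallel gripper is mounted at the origin on the work surface; the furniture and walls round the work are solid. World frame = base frame: x ahead of the robot, y to its left, z up, the work surface at z = 0. Lengths are in m, angles in degrees, forces in N, time in s.
With the tool pointing down it reaches from about 0.425 to 0.825 m from the base axis. Payload 3.6 kg.
Tool frame: the origin (TCP) lies midway between the tips of the shut fingers; the grasp point (between the pads) lies 19 mm behind it; z points along the fingers, y is the direction in which the jaws open and shut (so a half turn about z gives the same grasp; the last joint's range is limited). The gripper opens to 93 mm and grips with 3 to 60 N. Pads are 15 mm wide; open, the fingers measure 128 mm over their backs; the gripper's body (75 mm by 188 mm) begins 65 mm behind the grasp point.
Start: joints at [-77.951, 35.231, -0.722, 81.555, 0.464, 63.22, -2.315], TCP at [0.152, 0.632, 0.219] pointing down, gripper open.
Joint ranges: [-178.69, 178.69], [-17.37, 117.87], [-77.05, 75.6], [15.02, 138.74], [-78.02, 258.01], [0.78, 113.62], [-162.83, 162.83]. Speed limits (degrees/s): [159.86, 159.86, 180, 180, 180, 180, 180].

### API

Orientations are given as [roll, pitch, yaw] about the fixed x, y, z axes, in that order (R = Rz(yaw) Ry(pitch) Rx(roll)).
In Python, from workcell import arm, imaging gives the robot as it stands.
- The arm moves only by the tool apply_moves, never from a script. Its argument "series" is a list of rows, each a list of 5 numbers: the closure, from -1 (fully open) to 1 (shut), then the shift along the tool's x, y, z in mm, then the turn about the tool's z in rad. A call has 1 to 8 rows; each row shifts and turns the pose as measured when the row begins, along the tool's axes as they then stand; what a row does not reach is not made up. A row lasts 1/8 s, in which the tool goes at most 62.5 mm and 10.7 degrees, less where a joint would pass 70% of its speed; a pose out of reach is approached as far as the arm can. A call is refused whole if a number of a shift passes 62.5 or a number of a turn 0.188, either way. A call with a gripper value outside its range is refused whole. The fingers move at their own pace and stop on an object; "newtons" is the grip in N (left out, the last holds). Time passes only in rows, so rows that do not move let the fingers close. It gives the time, the measured TCP pose, the force and the opening at its end, in the units of the state.
- arm.read_state(): the state, without advancing time (a new reading comes with each control period).
- imaging.camera(name): name is "scene" or "top" or "wrist"; returns the picture (480x640x3 uint8, red, green, blue); there is no depth.
- imaging.camera_params(name): a dict with "K" (3x3 intrinsics, pixels), "distortion" ([k1, k2, p1, p2, k3] as OpenCV has them; the pictures are not rectified), "eye" and "orientation" of the camera in the world; the wrist camera has in their place "mount" (4x4, takes a point from camera to tool coordinates, whose origin is the TCP and whose axes are the flange's). Camera axes: x right, y up, looking along -z (the intrinsics and any distortion apply to the point x, -y, -z); pixel columns grow to the right and rows downward; lengths in m; the calibration is good to about 2 mm. A picture is of the moment at which its call begins: read the wrist's pose just before it. camera_params takes no time and is no camera call.
- arm.close_job(): hands the job in, once; it reports no verdict.
The state is a dict: "time_s": time; "q": joint angles; "qvel": joint speeds; "joint_torque": joint torques, N m; "tcp_pos": TCP position; "orientation": TCP orientation; "force": force on the tool from outside, world axes, zero at the start; "ft_torque": the same for the moment, N m; "width": finger opening in m.
Only numpy, scipy, OpenCV 4.12 (cv2) and the standard library are available. Lean on these libraries where they do the work, as an engineer would, in place of code of your own. Each camera call takes 0.05 s, during which the arm holds its last target.

### The job

The clamp screw of the mould frame is too stiff to turn with the hex key as it stands, long end in the screw: pull the key out, turn it round and push its short end fully home in the same screw, so that the long arm is the lever. Then press the long arm to slacken the screw, anticlockwise as you face its head, by about an eighth of a turn. Leave the key in the screw by its short end, and do not disturb the other things on the bench.

Things in the scene. Friction and masses are not known exactly. Their poses are not given: they have to be found in the camera images.
- mould_frame: Grey steel frame fixed to the bench, foot 180 x 100 mm, 212 mm high, clamping a two-part aluminium mould block between two upright end plates. Origin: centre of its underside. x runs along the clamp screw, into the screw head; z is up; y points to the left of a person who faces the screw head.
- socket_mouth (a point): Centre of the open mouth of the hexagon socket in the round knurled head (48 mm diameter, standing 60 mm out of the end plate) of the clamp screw. Screw axis level, 150 mm above the bench; axes as the frame's, x straight into the socket. Socket 18 mm across flats, 51 mm deep, 3 mm lead-in chamfer; two of its flats stand upright (facing the frame's +y and -y) when the screw reads 0.
- socket_floor (a point): Centre of the socket's floor, 51 mm inside the mouth on the screw's axis; axes as the frame's.
- clamp_screw (a joint): Turn of the clamp screw, rad: near 0 at the start, grows as it is slackened (anticlockwise for a person facing the screw head: a lever arm that points along the frame's +y goes DOWN). About 1.4 N m of friction at every angle: it stays where it is left and does not turn under the key's weight. Solid at -0.12.
- hex_key: L-shaped hex key of plain dark steel bar, 17 mm across flats, about 0.42 kg. Origin: where the middle lines of its arms meet. x along the long arm (160 mm, origin to end), -y along the short arm (85 mm), z square to both. Starts with axes nearly as the frame's: long end 50 mm deep in the screw, short arm level towards the frame's -y, sagging a few degrees in the socket's play.
- key_grip (a point): Point on the middle line of the key's long arm, 50 mm from its corner, near the centre of mass: a good place to grasp. Axes as the key's. Each arm has two flats square to the plane of the L, so fingers closing in that plane meet flats. Turned +90 degrees about z from its start, the key points its short end into the screw and its long arm along the frame's +y.
- key_short_tip (a point): Centre of the end face of the key's short arm; axes as the key's. Fully home it lies at the socket's floor. The hexagon has about 0.1 rad of turning play each way in the socket, so a released key sags by that much before it bears on the screw.
- key_long_tip (a point): Centre of the end face of the key's long arm; axes as the key's.
- spray_bottle: Clear trigger spray bottle, 259 mm tall, a bystander. Origin under its centre.
- bench_brush: Small bench brush with a wooden back, 82 x 29 x 24 mm, lying on the bench, a bystander. Origin under its centre.

How it is judged (in metres and radians):
On the way, in this order (a step that is already met when the one before it is completed fails the run):
1. the long end is pulled out of the screw (distance between key_long_tip and socket_floor above 0.065 m), for 0.1 s.
2. the short end is seated in the screw, which is still tight (distance between key_short_tip and socket_floor below 0.008 m and value of joint clamp_screw below 0.3 rad), for 0.2 s.
3. the screw has been slackened with the short end still in it (distance between key_short_tip and socket_floor below 0.012 m and value of joint clamp_screw above 0.6 rad), for 0.2 s.
At the end, for the whole second after the job is handed in: The clamp screw reads more than 0.6 rad (about an eighth of a turn slackened) and the hex key rests in it by its short end, the end face within 12 mm of the socket's floor, everything still (all of step 3 and linear speed of hex_key below 0.02 m/s and velocity of joint clamp_screw below 0.05 rad/s); the robot touches nothing.
It fails at once if the screw is turned other than by the key's short end (more than 0.3 rad while the short end is not in the socket) (value of joint clamp_screw above 0.3 rad and distance between key_short_tip and socket_floor above 0.03 m).
It fails at once if a bystander is shoved more than 40 mm or knocked over (distance of any of spray_bottle, bench_brush from where it was at the start of the episode above 0.04 m or angle between spray_bottle's own z axis and vertical above 0.7 rad).
It also fails if it takes over 51 s, if anything falls off the work surface, if the arm or the gripper's body presses on something with over 40 N, if the wrist force passes 120 N, or if a joint passes its speed limit or range.

## Working session

There is one attempt and no reset: what is moved stays moved. The work goes in short steps, Python scripts to look and compute and a tool call to move; the robot and the scene stay as the last step left them, time stands still between calls to the robot, and variables do not carry over. Pictures are saved under pics/ and viewed, and the job is handed in when it is done.

Besides the shell and the picture viewer there is one more tool, called after "Call:" in YAML: its name, and indented under it one key for each argument. apply_moves: Moves the arm, as the interface text tells. Its arguments: {"type":"object","properties":{"series":{"type":"array"},"newtons":{"type":"number"}},"required":["series"]}

```bash
ls; mkdir -p pics
python3 - <<'E'
from workcell import arm, imaging
import cv2
print(arm.read_state())
for n in ["scene","top","wrist"]:
    im=imaging.camera(n); cv2.imwrite(f"pics/{n}0.png",im[:,:,::-1]); print(n,imaging.camera_params(n))
E
```

```text
pics
{'time_s': 0.0, 'q': array([-77.95150037,  35.28673161,  -0.72294692,  81.64019612,
         0.46478482,  63.22297347,  -2.31571558]), 'qvel': array([-0.02444309,  0.03757242,  0.000824  , -0.02927331, -0.07052095,
       -0.01822394, -0.01471297]), 'joint_torque': array([ 1.56932665e-04, -4.58948565e+01,  2.09155153e-01, -1.65739882e+01,
       -6.11300441e-02,  2.08265131e-02,  2.45611263e-04]), 'tcp_pos': array([0.15228203, 0.63108049, 0.21751627]), 'orientation': array([-1.79853013e+02,  2.72987514e-03,  1.66436386e+02]), 'force': array([-0.55734525, -0.25840764,  0.72440813]), 'ft_torque': array([-0.02140286,  0.01455691, -0.0198206 ]), 'width': 0.09298395528819008}
scene {'K': array([[574.79876528,   0.        , 311.17150124],
       [  0.        , 574.79876528, 241.89938412],
       [  0.        ,   0.        ,   1.        ]]), 'distortion': array([-0.10207296,  0.        ,  0.        ,  0.        ,  0.        ]), 'eye': array([-0.08964316, -0.57401038,  0.88813663]), 'orientation': array([ 4.24780865e+01,  1.10292736e-03, -5.08600281e+01])}
top {'K': array([[615.24375683
[... 249 characters left out ...]
 -0.14098511,  1.21593043]), 'orientation': array([  6.69943196,   0.42292976, -91.54997261])}
wrist {'K': array([[363.43592342,   0.        , 314.07149212],
       [  0.        , 363.43592342, 245.2304559 ],
       [  0.        ,   0.        ,   1.        ]]), 'distortion': array([-0.04136034,  0.        ,  0.        ,  0.        ,  0.        ]), 'mount': array([[ 1.59248470e-03,  9.58318219e-01,  2.85698538e-01,
         8.12446985e-02],
       [ 9.99998414e-01, -1.29829071e-03, -1.21914004e-03,
         9.61759969e-04],
       [-7.97404354e-04,  2.85700026e-01, -9.58318767e-01,
        -1.65815292e-01],
       [ 0.00000000e+00,  0.00000000e+00,  0.00000000e+00,
         1.00000000e+00]])}
```

View pics/scene0.png

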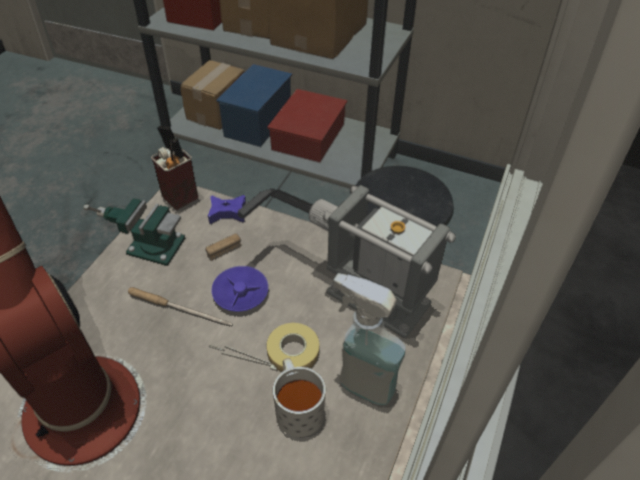

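View pics/top0.png

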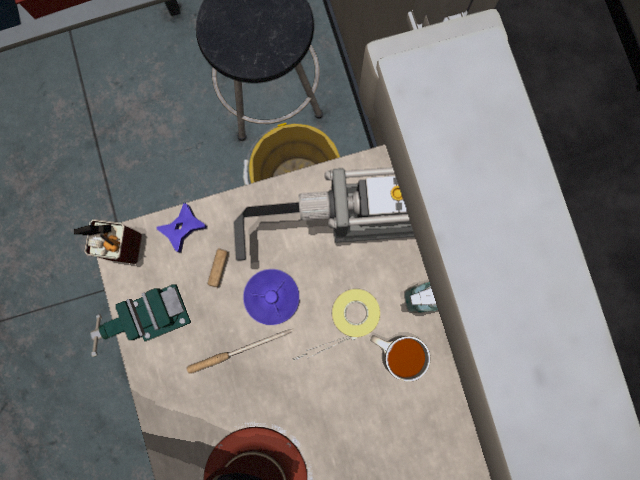

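View pics/wrist0.png

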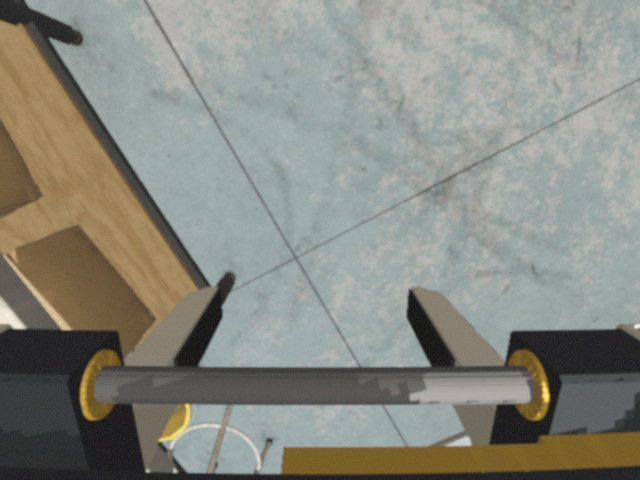

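Run:
```python
import cv2
a=cv2.imread("pics/top0.png")[165:305,190:430]; cv2.imwrite("pics/top0c.png",cv2.resize(a,None,fx=3.3,fy=3.3,interpolation=cv2.INTER_CUBIC))
a=cv2.imread("pics/scene0.png")[160:330,200:460]; cv2.imwrite("pics/scene0c.png",cv2.resize(a,None,fx=3,fy=3,interpolation=cv2.INTER_CUBIC))
```

```text
(no output)
```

View pics/top0c.png

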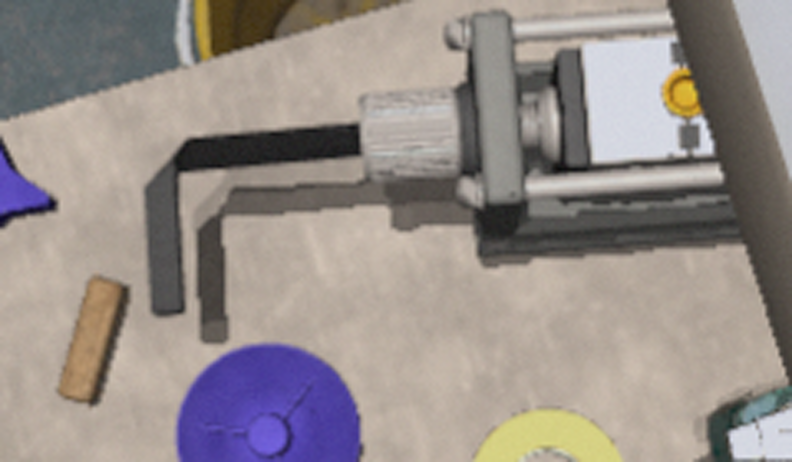

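View pics/scene0c.png

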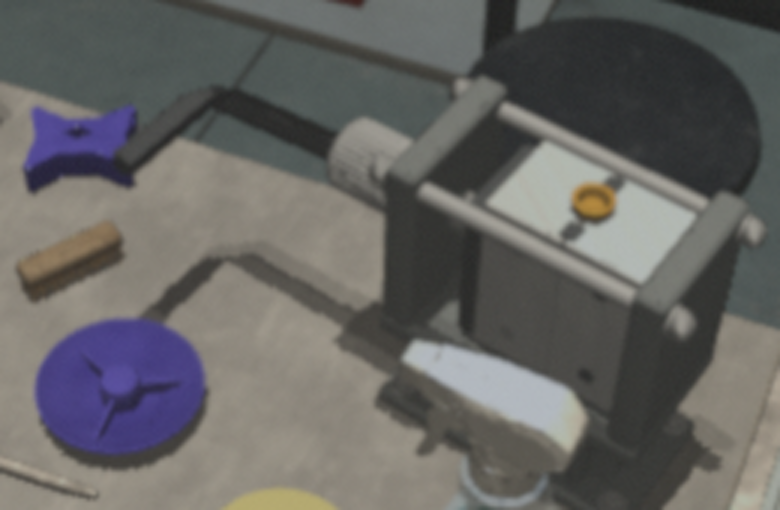

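```bash
cat > h.py <<'E'
import numpy as np, cv2
from scipy.spatial.transform import Rotation as Ro
from workcell import arm, imaging
def campose(n):
    p=imaging.camera_params(n)
    if 'eye' in p: R=Ro.from_euler('xyz',p['orientation'],degrees=True).as_matrix(); return p,R,np.array(p['eye'])
    s=arm.read_state(); Rt=Ro.from_euler('xyz',s['orientation'],degrees=True).as_matrix(); M=p['mount']
    return p,Rt@M[:3,:3],Rt@M[:3,3]+s['tcp_pos']
def ray(n,px,pose=None):
    p,R,e=pose or campose(n)
    u=cv2.undistortPoints(np.array([[px]],float),p['K'],p['distortion'])[0,0]
    return e,R@np.array([u[0],-u[1],-1.])
def onz(n,px,z,pose=None):
    e,d=ray(n,px,pose); return e+d*(z-e[2])/d[2]
def proj(n,P,pose=None):
    p,R,e=pose or campose(n)
    c=(np.atleast_2d(P)-e)@R; c=c*[1,-1,-1]
    return cv2.projectPoints(c,np.zeros(3),np.zeros(3),p['K'],p['distortion'])[0][:,0]
E
python3 - <<'E'
from h import *
np.set_printoptions(precision=4,suppress=True)
f=lambda x,y:(190+(x+.5)/3.3-.5,165+(y+.5)/3.3-.5)
for nm,p in dict(L1=(200,155),L2=(350,139.5),head=(361,137),headend=(463,133),corner=(161,159),tip=(168,312)).items(): print(nm,onz('top',f(*p),.15))
print('plate top front edge',onz('top',f(471,20),.212),onz('top',f(477,195),.212))
g=lambda x,y:(200+(x+.5)/3-.5,160+(y+.5)/3-.5)
for nm,p in dict(corner=(213,97),L=(320,140),tip=(130,160)).items(): print('scene',nm,onz('scene',g(*p),.15))
print('bottle',onz('top',(422,298),.259),'mug',onz('top',(407,358),.09))
E
```

```text
L1 [ 0.4947 -0.0157  0.15  ]
L2 [ 0.5008 -0.0959  0.15  ]
head [ 0.502  -0.1018  0.15  ]
headend [ 0.5026 -0.1563  0.15  ]
corner [0.4932 0.0052 0.15  ]
tip [0.4111 0.0024 0.15  ]
plate top front edge [ 0.5489 -0.1611  0.212 ] [ 0.4592 -0.1614  0.212 ]
scene corner [ 0.4855 -0.007   0.15  ]
scene L [ 0.498  -0.0843  0.15  ]
scene tip [ 0.4114 -0.0055  0.15  ]
bottle [ 0.3314 -0.2934  0.259 ] mug [ 0.2291 -0.2885  0.09  ]
```

```bash
cat > plan.py <<'E'
import sys; from h import *
# usage: plan.py x y z yaw nrows closure
x,y,z,yaw,n,c=[float(a) for a in sys.argv[1:7]]; n=int(n)
s=arm.read_state(); p=np.array(s['tcp_pos']); y0=s['orientation'][2]
print(s['time_s'],p.round(4),s['orientation'].round(2),'q7',s['q'].round(0),'F',s['force'].round(1),s['width'].round(4))
d=(np.array([x,y,z])-p)/n; dy=(yaw-y0+180)%360-180; dy/=n
rows=[]
for i in range(n):
    R=Ro.from_euler('xyz',[180,0,y0+i*dy],degrees=True).as_matrix()
    t=R.T@d*1000; rows.append([c,*t.round(1).tolist(),round(-np.radians(dy),4)])
for i in range(0,n,8): print(rows[i:i+8])
E
python3 plan.py .45 .28 .33 130 8 -1
```

```text
Traceback (most recent call last):
  File "plan.py", line 5, in <module>
    print(s['time_s'],p.round(4),s['orientation'].round(2),'q7',s['q'].round(0),'F',s['force'].round(1),s['width'].round(4))
                                                                                                        ^^^^^^^^^^^^^^^^
AttributeError: 'float' object has no attribute 'round'
```

```bash
sed -i "s/s\['width'\].round(4)/round(s['width'],4)/" plan.py
python3 plan.py .45 .28 .33 130 10 -1
```

```text
0.15 [0.1524 0.6313 0.2178] [-179.89    0.    166.43] q7 [-78.  35.  -1.  82.   0.  63.  -2.] F [-0.2  0.  -0.5] 0.093
[[-1.0, -37.2, -27.2, -11.2, np.float64(0.0636)], [-1.0, -38.8, -24.7, -11.2, np.float64(0.0636)], [-1.0, -40.3, -22.2, -11.2, np.float64(0.0636)], [-1.0, -41.7, -19.6, -11.2, np.float64(0.0636)], [-1.0, -42.8, -16.9, -11.2, np.float64(0.0636)], [-1.0, -43.8, -14.2, -11.2, np.float64(0.0636)], [-1.0, -44.6, -11.4, -11.2, np.float64(0.0636)], [-1.0, -45.2, -8.5, -11.2, np.float64(0.0636)]]
[[-1.0, -45.7, -5.6, -11.2, np.float64(0.0636)], [-1.0, -46.0, -2.7, -11.2, np.float64(0.0636)]]
```

Call:
apply_moves:
  series:
    - [-1,-37,-27,-14,0.064]
    - [-1,-39,-25,-14,0.064]
    - [-1,-40,-22,-14,0.064]
    - [-1,-42,-20,-14,0.064]
    - [-1,-43,-17,-11,0.064]
    - [-1,-44,-14,-11,0.064]
    - [-1,-45,-11,-11,0.064]
    - [-1,-45,-8,-11,0.064]

```text
time_s: 1.15
tcp_pos: [0.3922, 0.3424, 0.3167]
orientation: [-179.5, 0.0, 136.7]
force: [0.6, 0.3, -0.0]
width: 0.093
```

```bash
python3 plan.py .48 -.02 .33 92 8 -1
```

```text
1.15 [0.3922 0.3424 0.3167] [-1.7946e+02  4.0000e-02  1.3668e+02] q7 [-51.  19.  10.  93.  -4.  68.   7.] F [ 0.6  0.3 -0. ] 0.093
[[-1.0, -39.1, -25.4, -1.7, np.float64(0.0975)], [-1.0, -41.4, -21.5, -1.7, np.float64(0.0975)], [-1.0, -43.3, -17.4, -1.7, np.float64(0.0975)], [-1.0, -44.7, -13.1, -1.7, np.float64(0.0975)], [-1.0, -45.8, -8.7, -1.7, np.float64(0.0975)], [-1.0, -46.4, -4.2, -1.7, np.float64(0.0975)], [-1.0, -46.6, 0.4, -1.7, np.float64(0.0975)], [-1.0, -46.4, 4.9, -1.7, np.float64(0.0975)]]
```

Call:
apply_moves:
  series:
    - [-1,-39,-25,-2,0.098]
    - [-1,-41,-22,-2,0.098]
    - [-1,-43,-17,-2,0.098]
    - [-1,-45,-13,-2,0.098]
    - [-1,-46,-9,-2,0.098]
    - [-1,-46,-4,-2,0.098]
    - [-1,-47,0,-2,0.098]
    - [-1,-46,5,-2,0.098]

```text
time_s: 2.15
tcp_pos: [0.4764, -0.0324, 0.3349]
orientation: [-179.7, 0.4, 90.2]
force: [0.8, -0.0, -0.5]
width: 0.0932
```

Call:
apply_moves:
  series:
    - [-1,0,0,0,0]
    - [-1,0,0,0,0]

```text
time_s: 2.4
tcp_pos: [0.4761, -0.0359, 0.3348]
orientation: [-179.7, 0.4, 89.8]
force: [0.4, 0.4, -0.7]
width: 0.0932
```

Run:
```python
from h import *
s=arm.read_state(); print(s['tcp_pos'],s['orientation'],s['time_s'],s['q'])
import pickle; pickle.dump(campose('wrist'),open('w1.pkl','wb'))
cv2.imwrite('pics/w1.png',imaging.camera('wrist')[:,:,::-1])
```

```text
[ 0.4760517  -0.03591751  0.33476658] [-179.66279226    0.42441669   89.82012469] 2.4 [-21.50710075  15.17022648  30.30614372  98.20747503  -7.62834508
  69.06741143  10.51559365]
```

View pics/w1.png

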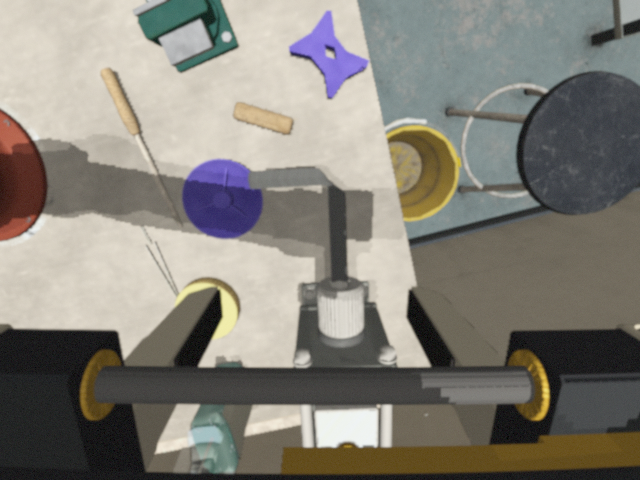

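Run:
```python
import cv2
a=cv2.imread("pics/w1.png")[150:380,230:430]; cv2.imwrite("pics/w1c.png",cv2.resize(a,None,fx=2.6,fy=2.6,interpolation=cv2.INTER_CUBIC))
a=cv2.imread("pics/w1.png")[160:310,240:380]; cv2.imwrite("pics/w1d.png",cv2.resize(a,None,fx=4,fy=4,interpolation=cv2.INTER_CUBIC))
```

```text
(no output)
```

View pics/w1c.png

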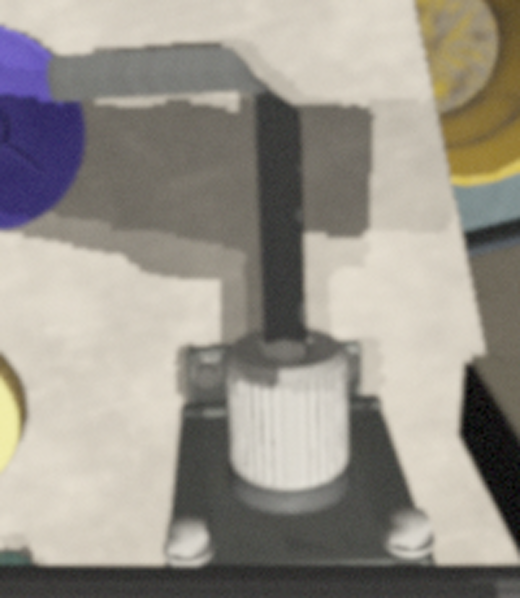

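View pics/w1d.png

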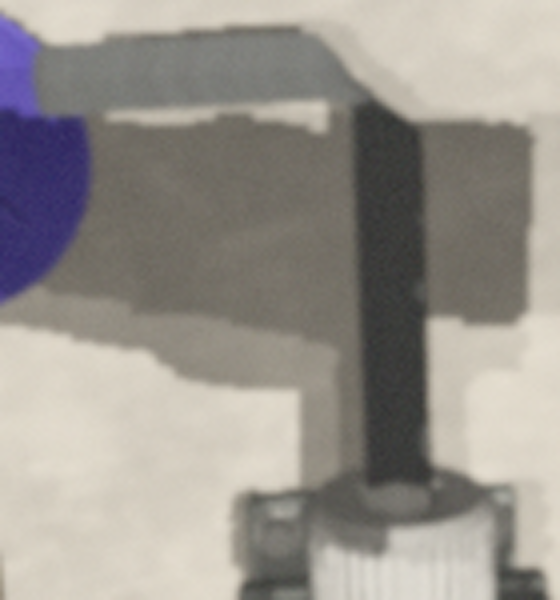

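Run:
```python
from h import *
import pickle; P=pickle.load(open('w1.pkl','rb'))
np.set_printoptions(precision=4,suppress=True)
f=lambda x,y:(240+(x+.5)/4-.5,160+(y+.5)/4-.5)
g=lambda x,y:(230+(x+.5)/2.6-.5,150+(y+.5)/2.6-.5)
for nm,p in dict(L1=(388,130),L2=(397.5,470),cornershort=(340,62),tip=(37,82),mouth=(398,500)).items(): print(nm,onz('w',f(*p),.15,P))
print(onz('w',g(186,403),.212,P),onz('w',g(378,403),.212,P), 'headfar',onz('w',g(290,470),.174,P))
# project model guess
yaw=-88
for M in [(.502,-.102),(.4985,-.103)]:
  for yaw in (-88,-90,-86):
    c,s=np.cos(np.radians(yaw)),np.sin(np.radians(yaw)); X=np.array([c,s,0]);Y=np.array([-s,c,0]);m=np.array([*M,.15])
    co=m-.11*X; print(M,yaw,((proj('w',np.array([m,co,co-.085*Y]),P)-[240,160])*4).round(0).tolist(),((proj('top',np.array([m,co,co-.085*Y]))-[190,165])*3.3).round(0).tolist())
```

```text
L1 [ 0.4956 -0.0071  0.15  ]
L2 [ 0.4995 -0.0951  0.15  ]
cornershort [0.4839 0.0092 0.15  ]
tip [0.4114 0.0046 0.15  ]
mouth [ 0.4998 -0.1035  0.15  ]
[ 0.4629 -0.096   0.212 ] [ 0.5274 -0.096   0.212 ] headfar [ 0.5013 -0.1435  0.174 ]
(0.502, -0.102) -88 [[405.0, 493.0], [398.0, 66.0], [43.0, 79.0]] [[360.0, 136.0], [155.0, 149.0], [162.0, 307.0]]
(0.502, -0.102) -90 [[405.0, 493.0], [414.0, 65.0], [58.0, 66.0]] [[360.0, 136.0], [154.0, 142.0], [156.0, 300.0]]
(0.502, -0.102) -86 [[405.0, 493.0], [382.0, 67.0], [28.0, 92.0]] [[360.0, 136.0], [155.0, 156.0], [168.0, 314.0]]
(0.4985, -0.103) -88 [[392.0, 497.0], [383.0, 70.0], [29.0, 83.0]] [[362.0, 142.0], [157.0, 155.0], [164.0, 313.0]]
(0.4985, -0.103) -90 [[392.0, 497.0], [400.0, 70.0], [44.0, 70.0]] [[362.0, 142.0], [156.0, 148.0], [158.0, 306.0]]
(0.4985, -0.103) -86 [[392.0, 497.0], [367.0, 71.0], [14.0, 96.0]] [[362.0, 142.0], [157.0, 162.0], [170.0, 320.0]]
```

```bash
python3 plan.py .4975 -.043 .134 92.5 8 -1
```

```text
2.45 [ 0.476  -0.0362  0.3349] [-179.68    0.46   89.82] q7 [-22.  15.  30.  98.  -8.  69.  11.] F [-0.2  0.3  1. ] 0.093
[[-1.0, -0.8, 2.7, 25.1, np.float64(-0.0059)], [-1.0, -0.9, 2.7, 25.1, np.float64(-0.0059)], [-1.0, -0.9, 2.7, 25.1, np.float64(-0.0059)], [-1.0, -0.9, 2.7, 25.1, np.float64(-0.0059)], [-1.0, -0.9, 2.7, 25.1, np.float64(-0.0059)], [-1.0, -0.9, 2.7, 25.1, np.float64(-0.0059)], [-1.0, -0.9, 2.7, 25.1, np.float64(-0.0059)], [-1.0, -0.9, 2.6, 25.1, np.float64(-0.0059)]]
```

Call:
apply_moves:
  series:
    - [-1,-1,4,25,-0.008]
    - [-1,-1,4,25,-0.008]
    - [-1,-1,4,25,-0.008]
    - [-1,-1,3,25,-0.008]
    - [-1,-1,3,25,-0.008]
    - [-1,-1,2,25,-0.006]
    - [-1,0,1,20,-0.004]
    - [-1,0,0,10,0]

```text
time_s: 3.45
tcp_pos: [0.4977, -0.0275, 0.1493]
orientation: [-179.8, -0.0, 94.4]
force: [0.1, 0.3, -0.2]
width: 0.0929
```

```bash
python3 plan.py .4975 -.043 .134 92.5 2 -1;  python3 - <<'E'
from h import *
cv2.imwrite('pics/w2.png',imaging.camera('wrist')[:,:,::-1])
E
```

```text
3.45 [ 0.4977 -0.0275  0.1493] [-1.7975e+02 -1.0000e-02  9.4440e+01] q7 [-16.  29.  24. 112. -17.  43.  22.] F [ 0.1  0.3 -0.2] 0.0929
[[-1.0, -7.7, -0.7, 7.7, np.float64(0.0169)], [-1.0, -7.7, -0.6, 7.7, np.float64(0.0169)]]
```

View pics/w2.png

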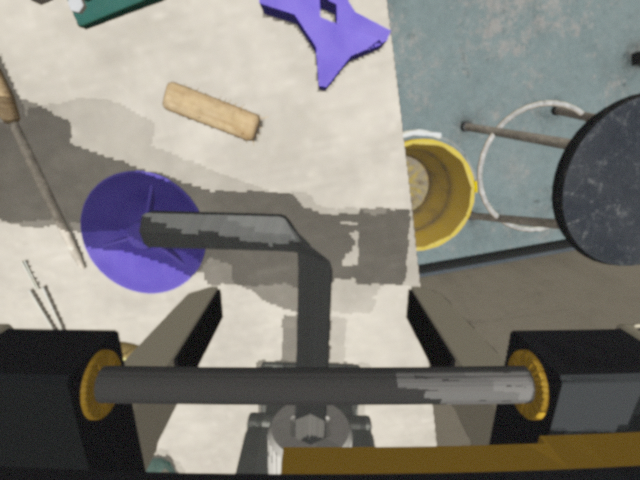

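Call:
apply_moves:
  series:
    - [-1,-8,0,8,0.017]
    - [-1,-6,0,6,0.012]
    - [-1,-2,0,2,0.002]
    - [-1,0,0,0,0]

```text
time_s: 4.0
tcp_pos: [0.4993, -0.0443, 0.133]
orientation: [-179.8, 0.0, 92.6]
force: [-0.1, 0.8, -0.1]
width: 0.093
```

```bash
python3 plan.py .4975 -.043 .134 92.5 2 -1
```

```text
4.0 [ 0.4993 -0.0443  0.133 ] [-1.7984e+02  1.0000e-02  9.2580e+01] q7 [-14.  30.  24. 112. -18.  41.  24.] F [-0.1  0.8 -0.1] 0.093
[[-1.0, 0.7, -0.9, -0.5, np.float64(0.0007)], [-1.0, 0.7, -0.9, -0.5, np.float64(0.0007)]]
```

Call:
apply_moves:
  series:
    - [-1,0,-1.5,-0.5,0]
    - [1,0,0,0,0]
    - [1,0,0,0,0]
    - [1,0,0,0,0]
    - [1,0,0,0,0]
  newtons: 10

```text
time_s: 4.62
tcp_pos: [0.4982, -0.044, 0.1343]
orientation: [-179.9, -0.0, 92.6]
force: [-0.2, 0.3, 0.5]
width: 0.0573
```

Call:
apply_moves:
  series:
    - [1,0,0,0,0]
    - [1,0,0,0,0]
    - [1,0,0,0,0]
    - [1,0,0,0,0]
    - [1,0,0,0,0]
  newtons: 10

```text
time_s: 5.25
tcp_pos: [0.4982, -0.0439, 0.1342]
orientation: [-179.9, -0.0, 92.6]
force: [0.8, -0.4, -0.8]
width: 0.0167
```

Call:
apply_moves:
  series:
    - [1,0,0,0,0]
    - [1,0,0,0,0]
    - [1,0,0,0,0]
  newtons: 50

```text
time_s: 5.62
tcp_pos: [0.4982, -0.044, 0.1342]
orientation: [-179.9, -0.0, 92.6]
force: [-0.7, -0.5, -0.4]
width: 0.0156
```

Run:
```python
from h import *
s=arm.read_state(); print(s)
cv2.imwrite('pics/w3.png',imaging.camera('wrist')[:,:,::-1]);cv2.imwrite('pics/s3.png',imaging.camera('scene')[:,:,::-1])
```

```text
{'time_s': 5.625, 'q': array([-13.56914126,  30.13793194,  23.7610852 , 112.32177372,
       -17.88935569,  41.16425029,  23.57715944]), 'qvel': array([-0.04490396, -0.0524845 , -0.0534341 , -0.01854172, -0.01911876,
       -0.03232312,  0.01251766]), 'joint_torque': array([ 1.36434508e-02, -3.53474879e+01,  3.76861274e+00, -1.15944332e+01,
       -4.19280888e-02,  6.68191351e-02, -1.28289961e-02]), 'tcp_pos': array([ 0.49823201, -0.04398266,  0.1342221 ]), 'orientation': array([-1.79933019e+02, -5.20301564e-03,  9.26309541e+01]), 'force': array([-0.74205122, -0.48107369, -0.36167383]), 'ft_torque': array([-0.04537819,  0.06866379,  0.01431362]), 'width': 0.015583556340626538}
```

View pics/w3.png

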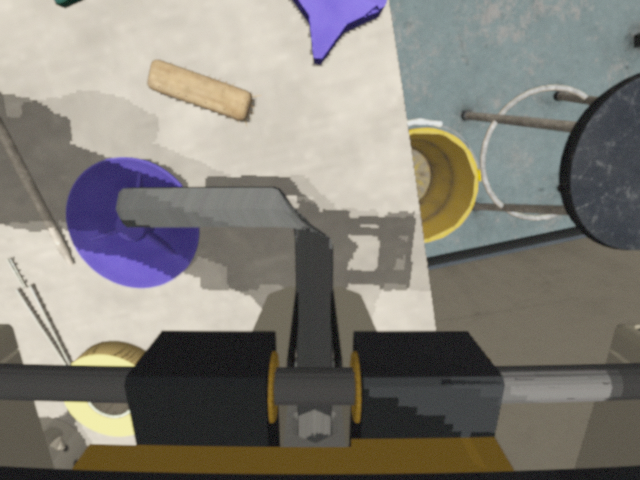

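View pics/s3.png

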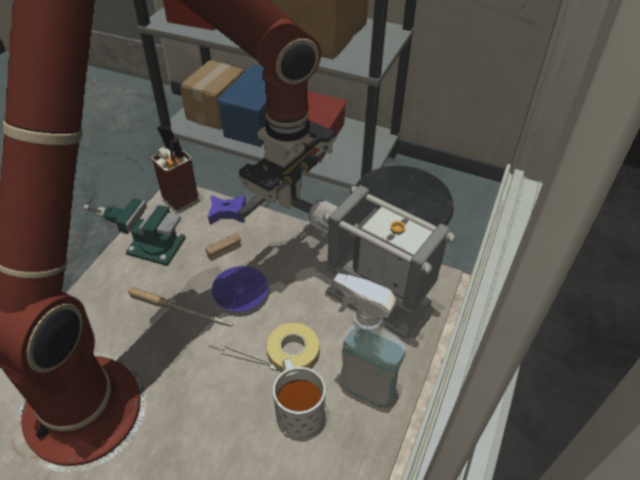

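Call:
apply_moves:
  series:
    - [1,8,0,0,0]
    - [1,10,0,0,0]
    - [1,10,0,0,0]
    - [1,10,0,0,0]

```text
time_s: 6.22
tcp_pos: [0.496, -0.0085, 0.1329]
orientation: [-179.9, 0.3, 92.4]
force: [0.0, -0.3, -4.0]
width: 0.0157
```

Call:
apply_moves:
  series:
    - [1,20,0,-1,0]
    - [1,20,0,0,0]
    - [1,25,0,0,0]
    - [1,25,0,0,0]
    - [1,15,0,0,0]
    - [1,5,0,0,0]
    - [1,0,0,0,0]

```text
time_s: 7.1
tcp_pos: [0.4862, 0.1119, 0.1317]
orientation: [-179.4, 0.1, 92.8]
force: [0.3, 0.3, -3.9]
width: 0.016
```

```bash
python3 plan.py .5 .1 .134 92.5 2 1
python3 - <<'E'
from h import *
import pickle
for n in ('wrist','top','scene'): cv2.imwrite(f'pics/{n}4.png',imaging.camera(n)[:,:,::-1])
E
```

```text
7.1 [0.4862 0.1119 0.1317] [-1.7935e+02  1.0000e-01  9.2760e+01] q7 [-32.  31.  25. 112. -19.  42.   6.] F [ 0.3  0.3 -3.9] 0.016
[[1.0, -6.3, 6.6, -1.2, np.float64(0.0023)], [1.0, -6.3, 6.6, -1.2, np.float64(0.0023)]]
```

View pics/wrist4.png

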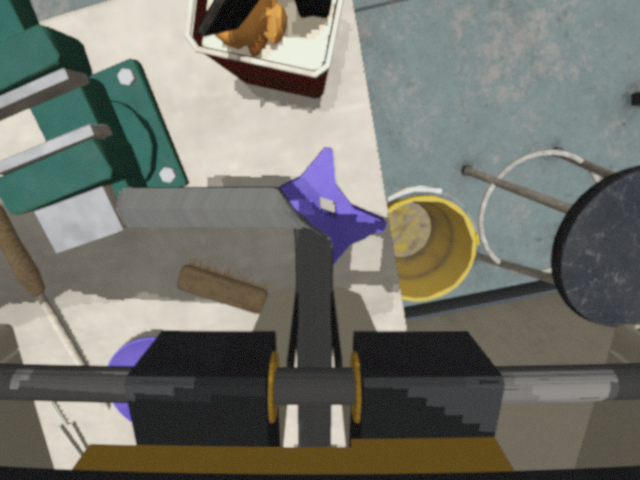

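View pics/scene4.png

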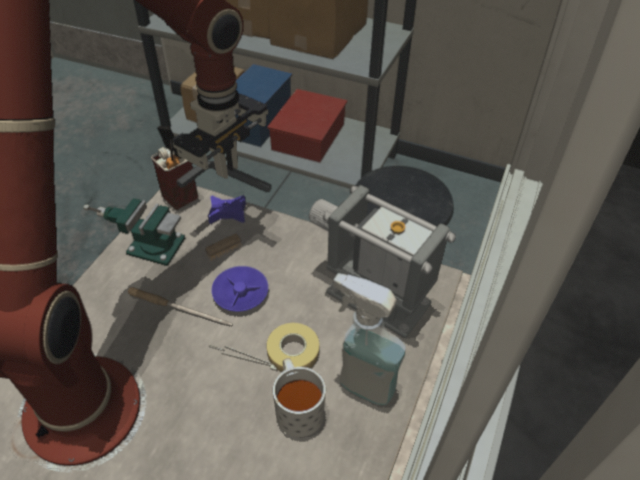

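```bash
python3 plan.py .53 .06 .138 182.6 10 1
python3 - <<'E'
import cv2
a=cv2.imread("pics/scene4.png")[100:230,130:300]; cv2.imwrite("pics/s4c.png",cv2.resize(a,None,fx=4,fy=4,interpolation=cv2.INTER_CUBIC))
E
```

```text
7.25 [0.4864 0.1108 0.1318] [-1.7937e+02  1.2000e-01  9.2650e+01] q7 [-32.  31.  25. 112. -19.  42.   6.] F [ 0.3  0.4 -4.1] 0.0155
[[1.0, -5.3, 4.1, -0.6, np.float64(-0.157)], [1.0, -5.9, 3.2, -0.6, np.float64(-0.157)], [1.0, -6.3, 2.3, -0.6, np.float64(-0.157)], [1.0, -6.6, 1.3, -0.6, np.float64(-0.157)], [1.0, -6.7, 0.2, -0.6, np.float64(-0.157)], [1.0, -6.6, -0.8, -0.6, np.float64(-0.157)], [1.0, -6.4, -1.8, -0.6, np.float64(-0.157)], [1.0, -6.1, -2.8, -0.6, np.float64(-0.157)]]
[[1.0, -5.6, -3.7, -0.6, np.float64(-0.157)], [1.0, -4.9, -4.6, -0.6, np.float64(-0.157)]]
```

View pics/s4c.png

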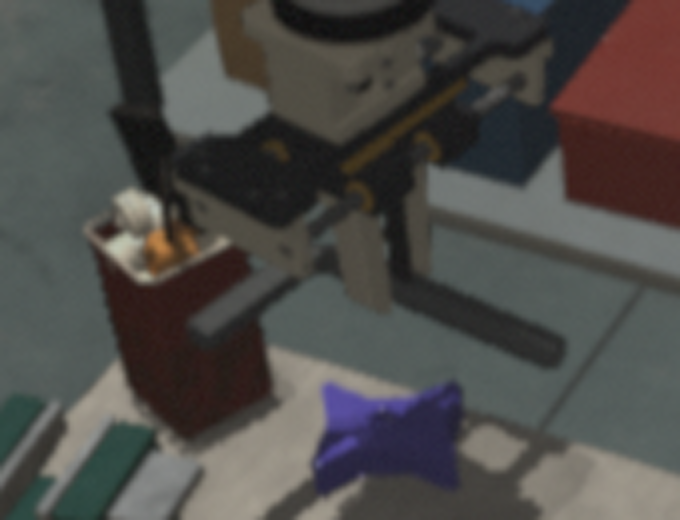

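Call:
apply_moves:
  series:
    - [1,-6,5,-1,-0.157]
    - [1,-7,4,-1,-0.157]
    - [1,-7,3,-1,-0.157]
    - [1,-7,1,-1,-0.157]
    - [1,-7,0,0,-0.157]
    - [1,-7,-1,0,-0.157]
    - [1,-6,-2,0,-0.157]
    - [1,-6,-3,0,-0.157]

```text
time_s: 8.25
tcp_pos: [0.5253, 0.0555, 0.1358]
orientation: [-179.4, -0.5, 166.0]
force: [-0.0, 0.6, -4.0]
width: 0.0157
```

```bash
python3 plan.py .53 .06 .136 182.6 3 1
```

```text
8.25 [0.5253 0.0555 0.1358] [-179.39   -0.52  166.02] q7 [-11.  31.   3. 107.  -2.  43.  69.] F [-0.   0.6 -4. ] 0.0157
[[1.0, -1.2, 1.8, -0.1, np.float64(-0.0965)], [1.0, -1.3, 1.7, -0.1, np.float64(-0.0965)], [1.0, -1.5, 1.6, -0.1, np.float64(-0.0965)]]
```

Call:
apply_moves:
  series:
    - [1,-1,1,0,-0.1]
    - [1,-2,1,0,-0.1]
    - [1,-2,0,0,-0.05]
    - [1,-2,0,0,0]
    - [1,0,0,0,0]
    - [1,0,0,0,0]

```text
time_s: 9.0
tcp_pos: [0.5329, 0.0478, 0.1352]
orientation: [-179.3, -0.7, 179.9]
force: [0.9, -0.0, -3.6]
width: 0.0155
```

```bash
python3 plan.py .53 .06 .136 182.6 3 1
python3 - <<'E'
from h import *
import pickle
pickle.dump(campose('wrist'),open('w5.pkl','wb'))
for n in ('wrist','top','scene'): cv2.imwrite(f'pics/{n}5.png',imaging.camera(n)[:,:,::-1])
a=cv2.imread("pics/top5.png")[165:275,190:390]; cv2.imwrite("pics/top5c.png",cv2.resize(a,None,fx=4,fy=4,interpolation=cv2.INTER_CUBIC))
a=cv2.imread("pics/scene5.png")[130:280,180:380]; cv2.imwrite("pics/scene5c.png",cv2.resize(a,None,fx=4,fy=4,interpolation=cv2.INTER_CUBIC))
E
```

```text
9.0 [0.5329 0.0478 0.1352] [-179.29   -0.72  179.9 ] q7 [ -7.  31.  -1. 106.   1.  44.  81.] F [ 0.9 -0.  -3.6] 0.0155
[[1.0, 1.0, 4.1, -0.3, np.float64(-0.0157)], [1.0, 0.9, 4.1, -0.3, np.float64(-0.0157)], [1.0, 0.8, 4.1, -0.3, np.float64(-0.0157)]]
```

View pics/wrist5.png

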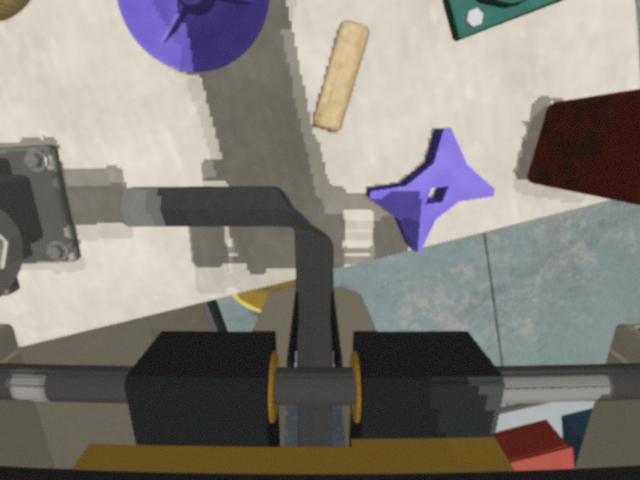

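View pics/top5c.png

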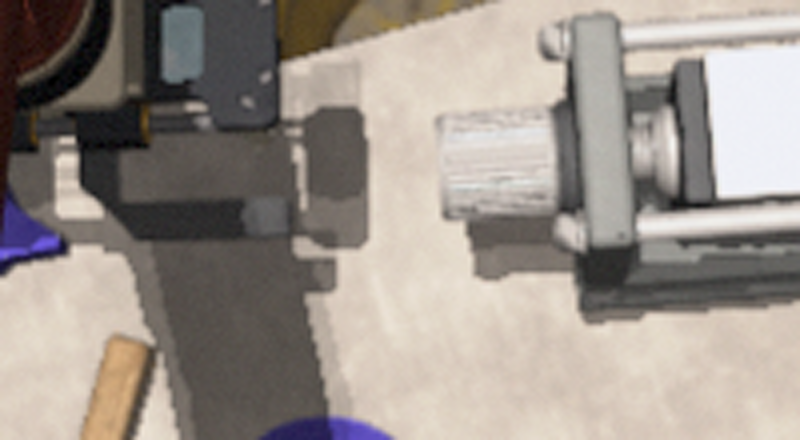

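View pics/scene5c.png

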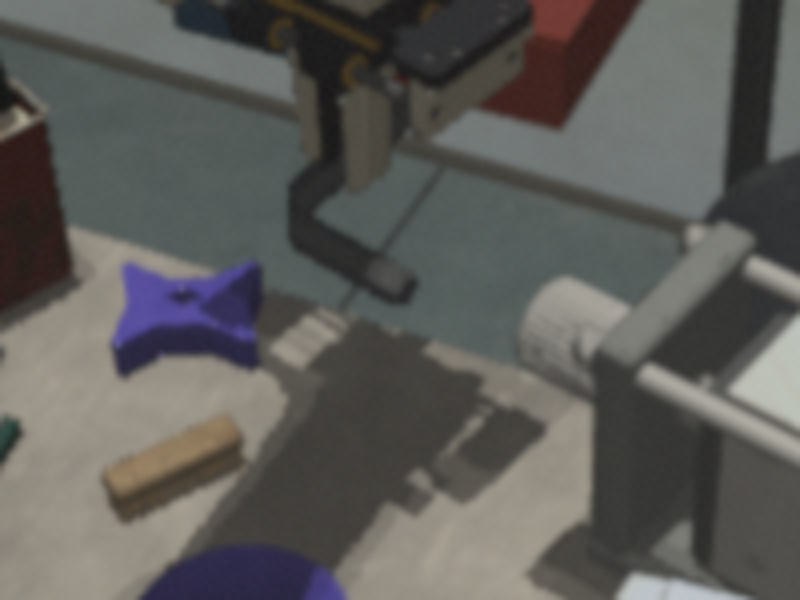

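Run:
```python
import cv2
a=cv2.imread("pics/top5.png")[160:260,290:420]; cv2.imwrite("pics/top5d.png",cv2.resize(a,None,fx=6,fy=6,interpolation=cv2.INTER_CUBIC))
a=cv2.imread("pics/wrist5.png")[160:280,100:340]; cv2.imwrite("pics/w5c.png",cv2.resize(a,None,fx=3.3,fy=3.3,interpolation=cv2.INTER_CUBIC))
```

```text
(no output)
```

View pics/top5d.png

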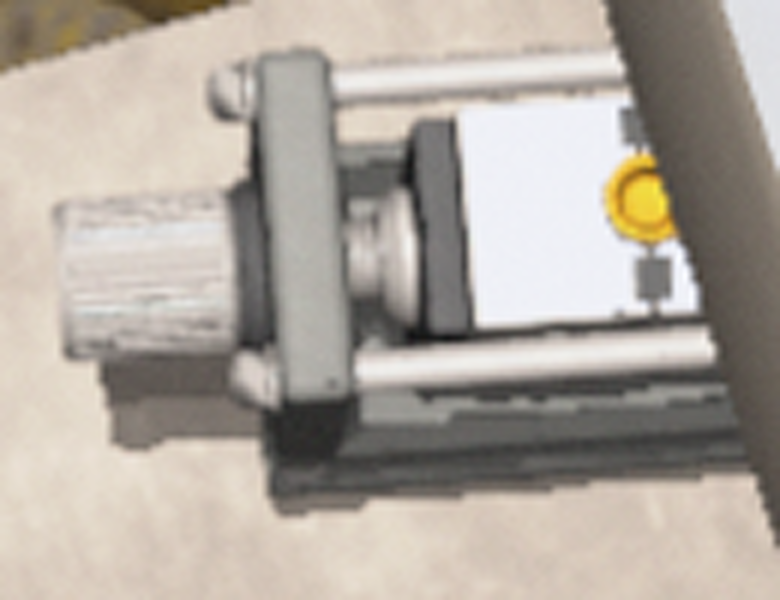

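View pics/w5c.png

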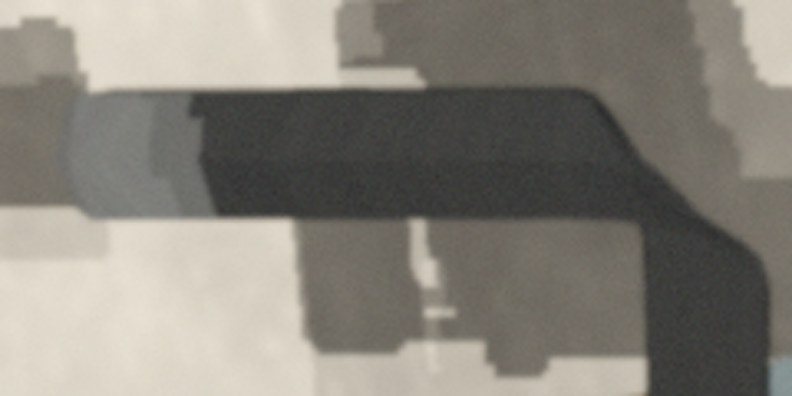

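Run:
```python
from h import *
import pickle; P=pickle.load(open('w5.pkl','rb'))
np.set_printoptions(precision=4,suppress=True)
f=lambda x,y:(290+(x+.5)/6-.5,160+(y+.5)/6-.5)
def an(a,b,z):
    A,B=onz('top',f(*a),z),onz('top',f(*b),z); d=B-A; print(A,B,np.degrees(np.arctan2(d[1],d[0])))
print('bars');an((345,88),(610,67),.19);an((370,370),(705,348),.19)
an((460,110),(620,97),.2);an((475,328),(690,305),.2)
print('plate');an((262,55),(290,398),.212);an((325,55),(350,395),.212)
print('foot');an((300,502),(750,465),.0); print('head');an((60,205),(67,355),.16)
h=lambda x,y:(100+(x+.5)/3.3-.5,160+(y+.5)/3.3-.5)
z=.153
for nm,p in dict(s1=(150,153),s2=(560,153),long1=(706,330),long2=(706,380),tip=(68,153)).items(): print(nm,onz('w',h(*p),z,P))
```

```text
bars
[ 0.5474 -0.1864  0.19  ] [ 0.5515 -0.262   0.19  ] -86.92514519849638
[ 0.4661 -0.1908  0.19  ] [ 0.4698 -0.2854  0.19  ] -87.7782864527762
[ 0.5378 -0.2181  0.2   ] [ 0.5403 -0.2633  0.2   ] -86.80018768654023
[ 0.4756 -0.22    0.2   ] [ 0.4804 -0.2803  0.2   ] -85.38812088951285
plate
[ 0.5522 -0.1627  0.212 ] [ 0.4554 -0.1675  0.212 ] -177.15380202770532
[ 0.5517 -0.1802  0.212 ] [ 0.4558 -0.184   0.212 ] -177.73098188488282
foot
[ 0.4529 -0.1753  0.    ] [ 0.4611 -0.3254  0.    ] -86.86186239601746
head
[ 0.5221 -0.1036  0.16  ] [ 0.4778 -0.1047  0.16  ] -178.68448163601968
s1 [ 0.4796 -0.0214  0.153 ]
s2 [0.4796 0.031  0.153 ]
long1 [0.5029 0.0493 0.153 ]
long2 [0.5099 0.0493 0.153 ]
tip [ 0.4795 -0.0322  0.153 ]
```

```bash
cat > ov.py <<'E'
from h import *
# key model: grip point offset from tcp; tool yaw, roll (about long axis), droop
def keypts(tcp,yaw,roll,droop,goff=.0515,gz=.0141):
    X=np.array([np.cos(np.radians(yaw+180)),np.sin(np.radians(yaw+180)),0]) # long dir = -tool x
    Z=np.array([0,0,1.]); Y=np.cross(Z,X)
    B=np.stack([X,Y,Z],1)@Ro.from_euler('yx',[-droop,roll],degrees=True).as_matrix()  # droop: corner low => x-dir points up
    g=np.array(tcp)+[0,0,gz]
    c=g-B@np.array([goff,0,0])
    r=.0085/np.cos(np.pi/6)
    segs=[]
    hexs=[]
    for k in range(6):
        a=np.pi/6+k*np.pi/3 # vertices; flats' normals along y
        hexs.append((r*np.cos(a),r*np.sin(a)))
    S=[c+B@np.array([u,-.085,v]) for u,v in hexs]
    S2=[c+B@np.array([u,-.085*.2,v]) for u,v in hexs]
    return c,c+B@np.array([0,-.085,0]),S,S2,B
def overlay(img,name,pose,tcp,yaw,roll,droop,box,sc,out,**k):
    c,t,S,S2,B=keypts(tcp,yaw,roll,droop,**k)
    x0,y0,x1,y1=box
    a=cv2.resize(img[y0:y1,x0:x1],None,fx=sc,fy=sc,interpolation=cv2.INTER_CUBIC)
    q=lambda P:((proj(name,P,pose)-[x0,y0]+.5)*sc-.5).round().astype(int)
    e=q(np.array(S)); e2=q(np.array(S2))
    cv2.polylines(a,[e.reshape(-1,1,2)],True,(0,255,0),1)
    for i in range(6): cv2.line(a,tuple(map(int,e[i])),tuple(map(int,e2[i])),(0,255,255),1)
    cv2.imwrite(out,a); return c,t
E
python3 - <<'E'
from ov import *
tcp=(.5329,.0478,.1352)
ims=[]
for r in (0,):
    print(overlay(cv2.imread('pics/scene5.png'),'scene',None,tcp,179.9,r,1,(240,160,300,215),12,f'pics/ovs{r}.png'))
    overlay(cv2.imread('pics/top5.png'),'top',None,tcp,179.9,r,1,(205,190,275,235),10,f'pics/ovt{r}.png')
    import pickle
    overlay(cv2.imread('pics/wrist5.png'),'wrist',pickle.load(open('w5.pkl','rb')),tcp,179.9,r,1,(110,170,310,260),4,f'pics/ovw{r}.png')
E
```

```text
(array([0.48140792, 0.04788987, 0.1484012 ]), array([ 0.48125957, -0.03711   ,  0.1484012 ]))
```

View pics/ovs0.png

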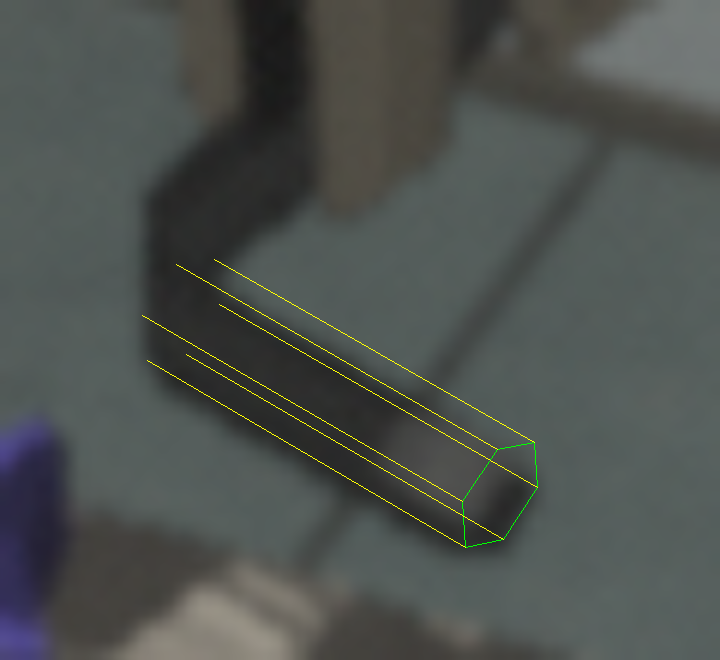

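View pics/ovt0.png

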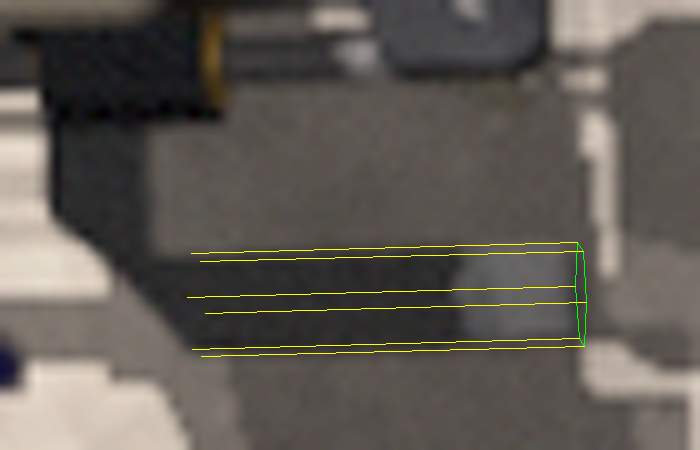

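View pics/ovw0.png

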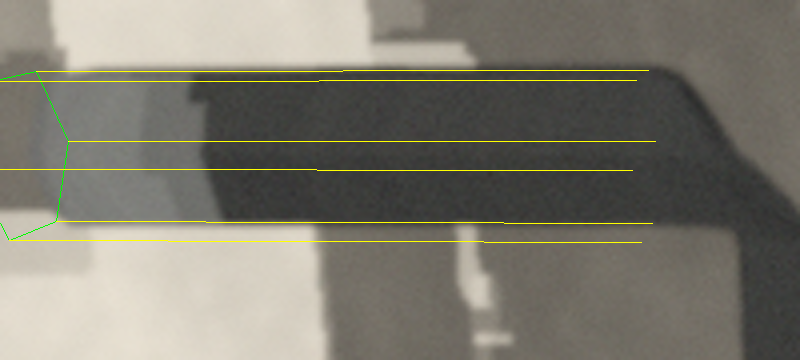

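```bash
python3 plan.py .5472 0 .1365 182.7 6 1
```

```text
9.15 [0.5329 0.0482 0.1353] [-179.3    -0.71  179.96] q7 [ -7.  31.  -1. 106.   1.  44.  81.] F [-0.6 -0.1 -4.4] 0.0157
[[1.0, -2.4, -8.0, -0.2, np.float64(-0.008)], [1.0, -2.3, -8.1, -0.2, np.float64(-0.008)], [1.0, -2.3, -8.1, -0.2, np.float64(-0.008)], [1.0, -2.2, -8.1, -0.2, np.float64(-0.008)], [1.0, -2.1, -8.1, -0.2, np.float64(-0.008)], [1.0, -2.1, -8.1, -0.2, np.float64(-0.008)]]
```

Call:
apply_moves:
  series:
    - [1,-2,-8,0,-0.012]
    - [1,-2,-8,0,-0.012]
    - [1,-2,-8,0,-0.012]
    - [1,-2,-8,0,-0.008]
    - [1,-2,-8,0,-0.004]
    - [1,-2,-6,0,0]
    - [1,-1,0,0,0]
    - [1,0,0,0,0]

```text
time_s: 10.15
tcp_pos: [0.5483, -0.0016, 0.1356]
orientation: [-179.3, -0.7, -177.2]
force: [-0.4, 0.1, -3.7]
width: 0.0157
```

```bash
python3 plan.py .5472 0 .1365 182.7 3 1
```

```text
10.15 [ 0.5483 -0.0016  0.1356] [-179.31   -0.74 -177.19] q7 [ -1.  32.  -2. 104.   2.  45.  88.] F [-0.4  0.1 -3.7] 0.0157
[[1.0, 0.3, 0.5, -0.3, np.float64(0.0007)], [1.0, 0.3, 0.5, -0.3, np.float64(0.0007)], [1.0, 0.3, 0.5, -0.3, np.float64(0.0007)]]
```

Run:
```python
from ov import *
import pickle
pickle.dump(campose('wrist'),open('w6.pkl','wb'))
for n in ('wrist','top','scene'): cv2.imwrite(f'pics/{n}6.png',imaging.camera(n)[:,:,::-1])
def cr(n,b,s): cv2.imwrite(f'pics/{n}6c.png',cv2.resize(cv2.imread(f'pics/{n}6.png')[b[1]:b[3],b[0]:b[2]],None,fx=s,fy=s,interpolation=cv2.INTER_CUBIC))
cr('scene',(240,150,400,270),5);cr('top',(210,170,350,260),5.7);cr('wrist',(0,120,330,300),2.4)
```

```text
(no output)
```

View pics/scene6c.png

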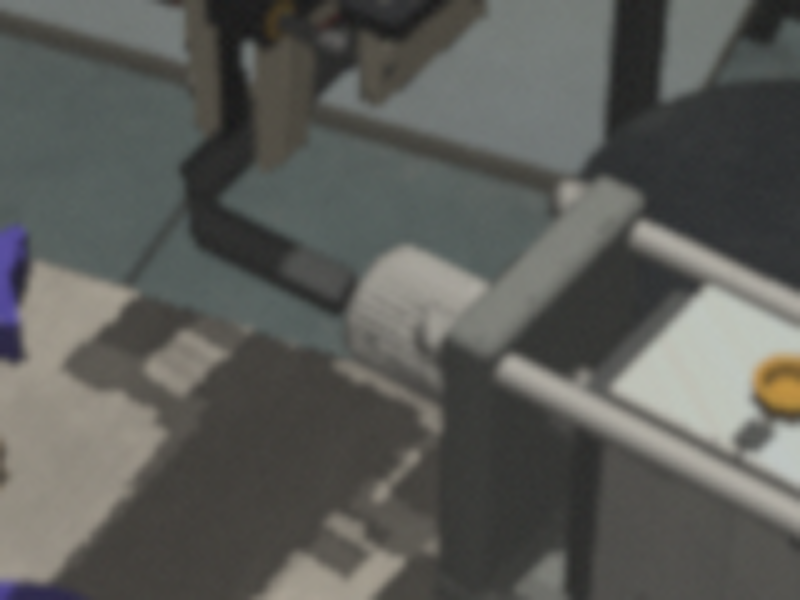

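View pics/top6c.png

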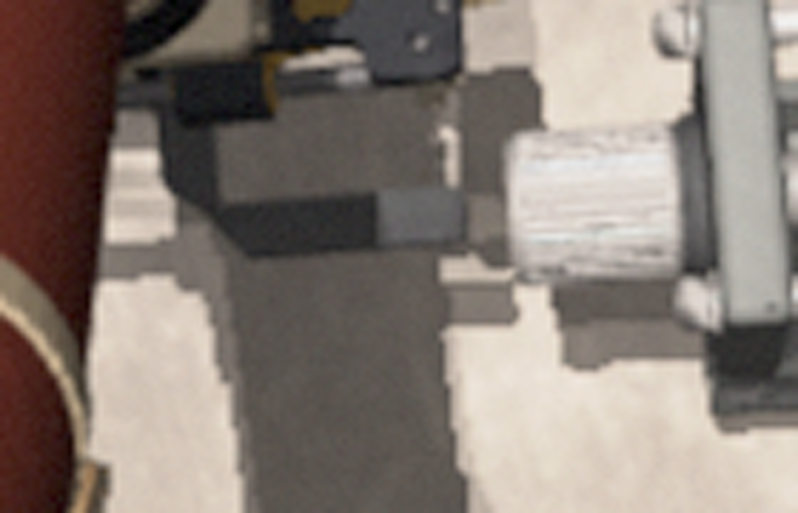

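View pics/wrist6c.png

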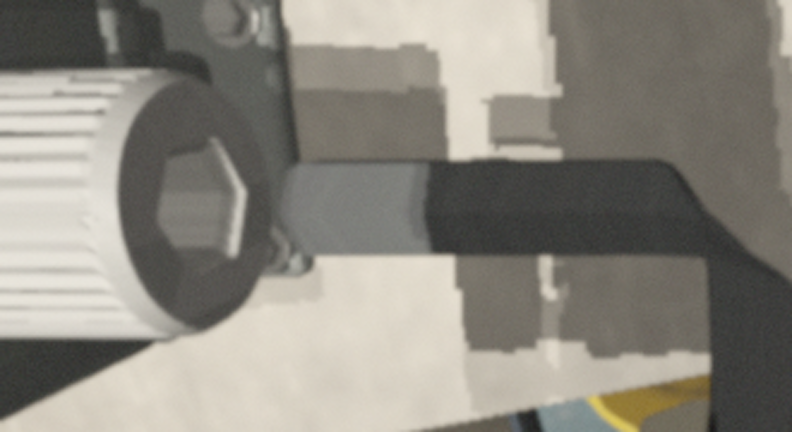

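```bash
cat > ov2.py <<'E'
from ov import *
def circ(m,yaw,r,n=40):
    c,s=np.cos(np.radians(yaw)),np.sin(np.radians(yaw)); Y=np.array([-s,c,0]);Z=np.array([0,0,1.])
    return np.array([m+r*(np.cos(a)*Y+np.sin(a)*Z) for a in np.linspace(0,2*np.pi,n)])
def draw(name,pose,imgf,box,sc,out,tcp,tyaw,roll,droop,goff,gz,mouth,fyaw):
    x0,y0,x1,y1=box; img=cv2.imread(imgf)
    a=cv2.resize(img[y0:y1,x0:x1],None,fx=sc,fy=sc,interpolation=cv2.INTER_CUBIC)
    q=lambda P:((proj(name,np.array(P),pose)-[x0,y0]+.5)*sc-.5).round().astype(int)
    c,t,S,S2,B=keypts(tcp,tyaw,roll,droop,goff,gz)
    e=q(S);e2=q(S2)
    cv2.polylines(a,[e.reshape(-1,1,2)],True,(0,255,0),1)
    for i in range(6): cv2.line(a,tuple(map(int,e[i])),tuple(map(int,e2[i])),(0,255,255),1)
    X=np.array([np.cos(np.radians(fyaw)),np.sin(np.radians(fyaw)),0]); m=np.array(mouth)
    for P in (circ(m,fyaw,.024),circ(m+.055*X,fyaw,.024)): cv2.polylines(a,[q(P).reshape(-1,1,2)],True,(0,0,255),1)
    h=circ(m,fyaw,.009/np.cos(np.pi/6)); 
    Y=np.array([-X[1],X[0],0]);r=.009/np.cos(np.pi/6)
    h=[m+r*(np.cos(b)*Y+np.sin(b)*np.array([0,0,1])) for b in np.arange(6)*np.pi/3+np.pi/6]
    cv2.polylines(a,[q(h).reshape(-1,1,2)],True,(255,0,255),1)
    cv2.imwrite(out,a); print(out,'corner',c.round(4),'tip',t.round(4))
E
cat > t.py <<'E'
from ov2 import *; import pickle
k=dict(tcp=(.5483,-.0016,.1356),tyaw=182.8,roll=0,droop=1,goff=.0515,gz=.0141,mouth=(.501,-.1024,.15),fyaw=-87.3)
draw('wrist',pickle.load(open('w6.pkl','rb')),'pics/wrist6.png',(0,120,330,300),2.4,'pics/o6w.png',**k)
draw('top',None,'pics/top6.png',(210,170,350,260),5.7,'pics/o6t.png',**k)
draw('scene',None,'pics/scene6.png',(260,170,380,260),6.6,'pics/o6s.png',**k)
E
python3 t.py
```

```text
pics/o6w.png corner [ 0.4969 -0.0041  0.1488] tip [ 0.501  -0.089   0.1488]
pics/o6t.png corner [ 0.4969 -0.0041  0.1488] tip [ 0.501  -0.089   0.1488]
pics/o6s.png corner [ 0.4969 -0.0041  0.1488] tip [ 0.501  -0.089   0.1488]
```

View pics/o6w.png

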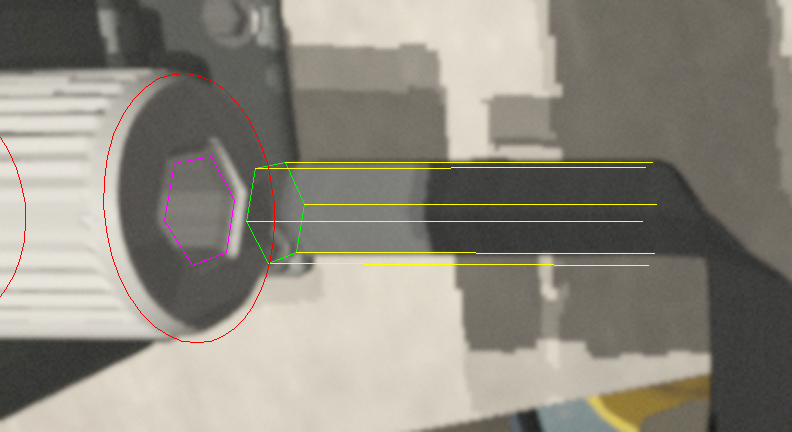

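View pics/o6t.png

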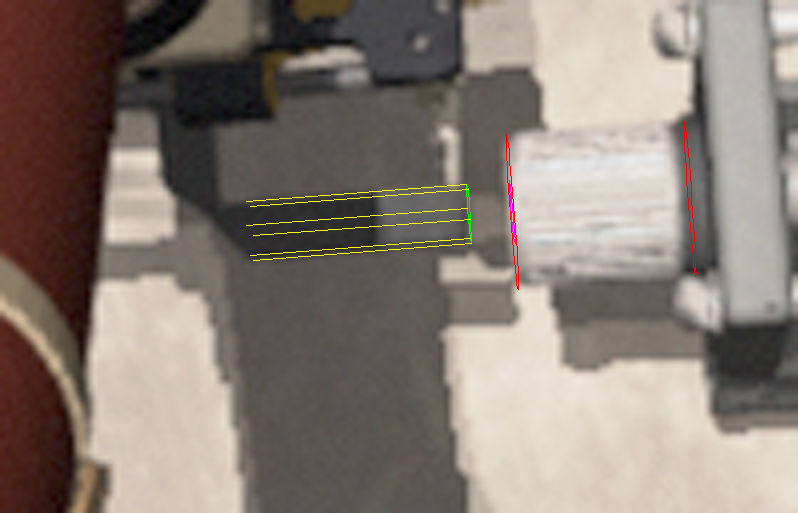

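View pics/o6s.png

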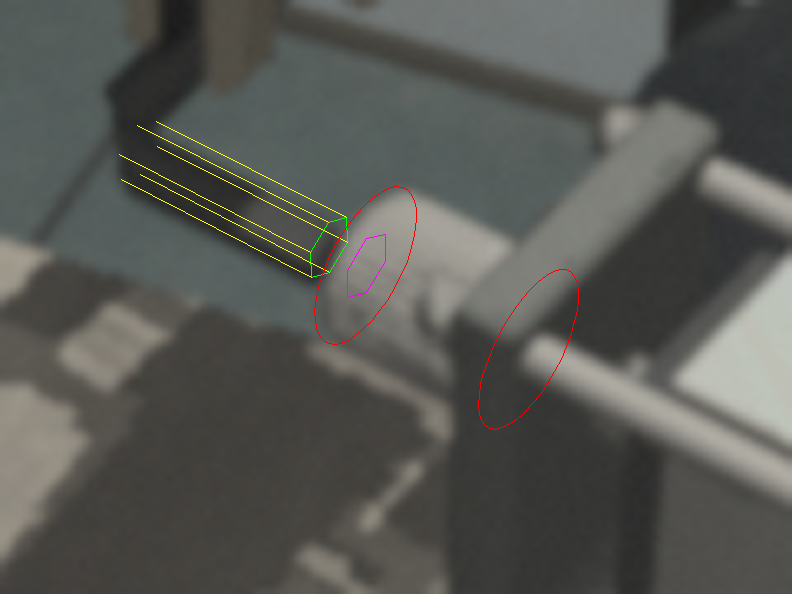

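Call:
apply_moves:
  series:
    - [1,0.5,0,-1,0]
    - [1,0,-8,0,0]
    - [1,0,-6,0,0]
    - [1,0,-6,0,0]
    - [1,0,0,0,0]

```text
time_s: 10.92
tcp_pos: [0.5493, -0.0199, 0.1373]
orientation: [-179.5, -0.6, -177.1]
force: [-0.7, 2.4, -2.7]
width: 0.0157
```

```bash
python3 plan.py .55 -.066 .1365 182.7 3 1
```

```text
10.925 [ 0.5493 -0.0199  0.1373] [-179.52   -0.64 -177.13] q7 [  1.  32.  -2. 103.   2.  45.  91.] F [-0.7  2.4 -2.7] 0.0157
[[1.0, 0.5, -15.3, 0.3, np.float64(0.001)], [1.0, 0.5, -15.3, 0.3, np.float64(0.001)], [1.0, 0.5, -15.3, 0.3, np.float64(0.001)]]
```

Call:
apply_moves:
  series:
    - [1,0,-6,0,0]
    - [1,0,-6,0,0]
    - [1,0,0,0,0]

```text
time_s: 11.3
tcp_pos: [0.5505, -0.0205, 0.1378]
orientation: [179.6, -0.6, -176.9]
force: [-1.7, 1.6, -2.2]
width: 0.0155
```

```bash
python3 plan.py .55 -.066 .1365 182.7 3 1
python3 - <<'E'
from h import *
a=imaging.camera('wrist')[:,:,::-1][100:320,0:340];cv2.imwrite('pics/w7c.png',cv2.resize(a,None,fx=2.3,fy=2.3,interpolation=cv2.INTER_CUBIC))
print(arm.read_state()['ft_torque'])
E
```

```text
11.3 [ 0.5505 -0.0205  0.1378] [ 179.56   -0.55 -176.91] q7 [  2.  32.  -3. 103.   1.  45.  92.] F [-1.7  1.6 -2.2] 0.0155
[[1.0, 1.0, -15.1, 0.4, np.float64(0.0023)], [1.0, 0.9, -15.1, 0.4, np.float64(0.0023)], [1.0, 0.9, -15.1, 0.4, np.float64(0.0023)]]
[ 0.95539345  0.13139282 -0.21773955]
```

View pics/w7c.png

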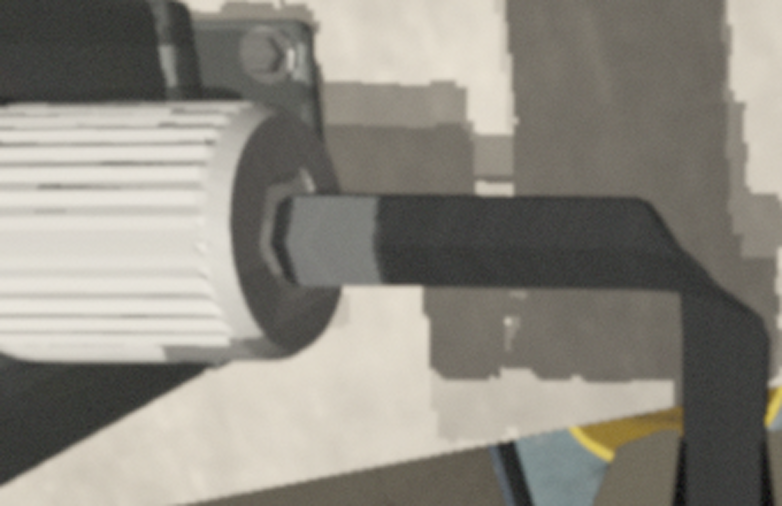

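Call:
apply_moves:
  series:
    - [1,1,5,0,0]
    - [1,2,0,-0.5,0.003]
    - [1,0,0,0,0]

```text
time_s: 11.72
tcp_pos: [0.5472, -0.0189, 0.1382]
orientation: [179.9, -0.5, -177.1]
force: [0.2, 0.1, -3.6]
width: 0.0156
```

```bash
python3 plan.py .5477 -.016 .138 182.7 3 1
python3 - <<'E'
from h import *
a=imaging.camera('wrist')[:,:,::-1][100:320,0:340];cv2.imwrite('pics/w8c.png',cv2.resize(a,None,fx=2.3,fy=2.3,interpolation=cv2.INTER_CUBIC))
E
```

```text
11.725 [ 0.5472 -0.0189  0.1382] [ 179.86   -0.52 -177.12] q7 [  1.  32.  -2. 104.   1.  45.  91.] F [ 0.2  0.1 -3.6] 0.0156
[[1.0, -0.2, 1.0, 0.1, np.float64(0.0011)], [1.0, -0.2, 1.0, 0.1, np.float64(0.0011)], [1.0, -0.2, 1.0, 0.1, np.float64(0.0011)]]
```

View pics/w8c.png

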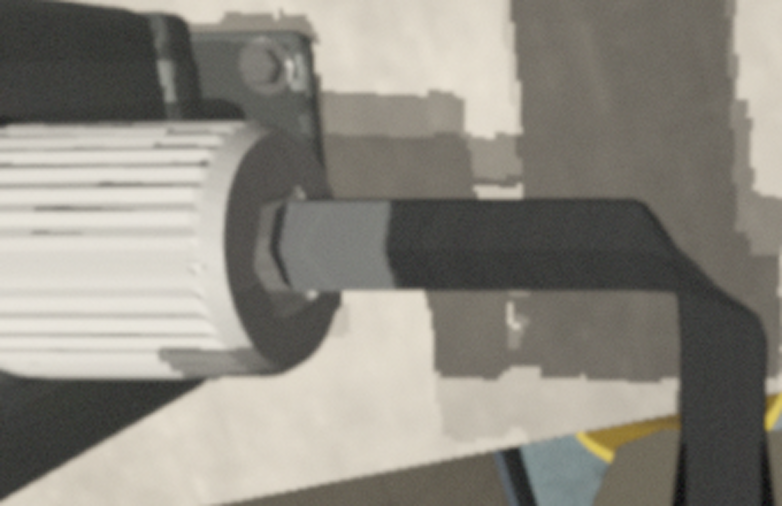

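Call:
apply_moves:
  series:
    - [1,0,-5,-0.5,0]
    - [1,0,-6,0,0]
    - [1,0,-6,0,0]
    - [1,0,0,0,0]

```text
time_s: 12.28
tcp_pos: [0.5495, -0.0199, 0.1394]
orientation: [178.5, -0.3, -177.0]
force: [-1.4, 1.4, -3.0]
width: 0.0159
```

```bash
python3 plan.py .5477 -.066 .138 182.7 3 1;python3 -c "
from h import *
print(arm.read_state()['ft_torque'])"
```

```text
12.275 [ 0.5495 -0.0199  0.1394] [ 178.48   -0.31 -177.01] q7 [  3.  32.  -3. 103.   0.  45.  93.] F [-1.4  1.4 -3. ] 0.0159
[[1.0, 1.4, -15.3, 0.5, np.float64(0.0017)], [1.0, 1.4, -15.3, 0.5, np.float64(0.0017)], [1.0, 1.4, -15.3, 0.5, np.float64(0.0017)]]
[ 0.27680282  0.21298121 -0.17039175]
```

Run:
```python
from h import *
a=imaging.camera('wrist')[:,:,::-1][140:260,60:260];cv2.imwrite('pics/w9c.png',cv2.resize(a,None,fx=4,fy=4,interpolation=cv2.INTER_CUBIC))
a=imaging.camera('scene')[:,:,::-1][150:270,240:400];cv2.imwrite('pics/s9c.png',cv2.resize(a,None,fx=5,fy=5,interpolation=cv2.INTER_CUBIC))
```

```text
(no output)
```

View pics/w9c.png

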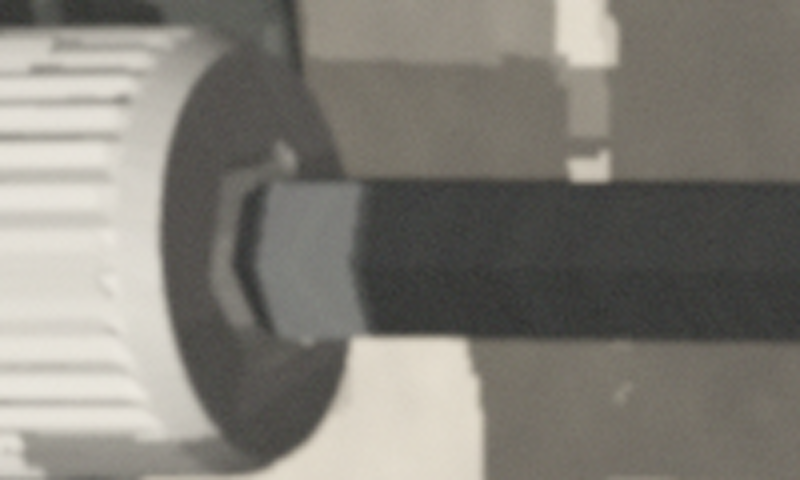

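View pics/s9c.png

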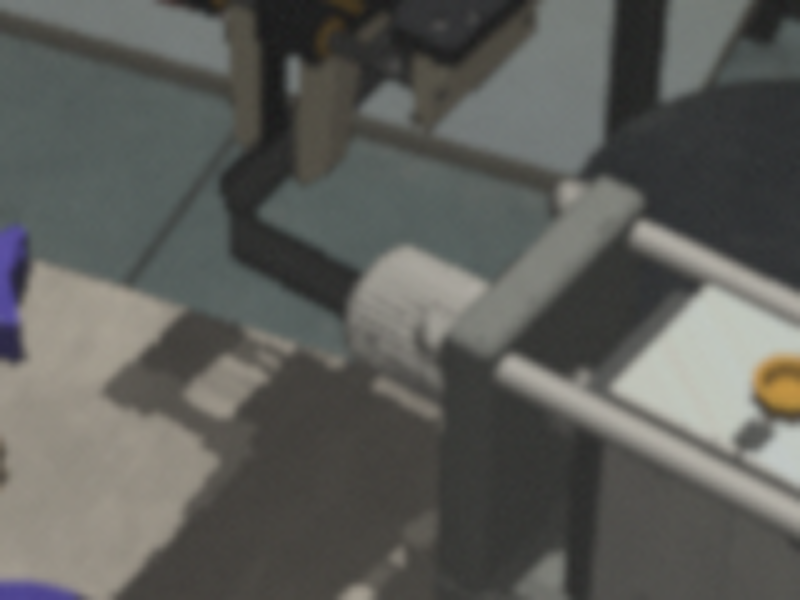

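Call:
apply_moves:
  series:
    - [1,1.5,8,0,0]
    - [1,0.5,4,0,0]
    - [1,0,0,0,0]
    - [1,0,0,0,0]

```text
time_s: 12.88
tcp_pos: [0.5484, -0.0116, 0.14]
orientation: [178.8, -0.1, -177.1]
force: [0.2, -0.5, -4.3]
width: 0.0155
```

```bash
cat > t2.py <<'E'
from ov2 import *; import pickle,sys
s=arm.read_state(); print(s['tcp_pos'].round(4),s['orientation'].round(2),s['force'].round(1))
pickle.dump((s,campose('wrist')),open('wA.pkl','wb'))
for n in ('wrist','top','scene'): cv2.imwrite(f'pics/{n}A.png',imaging.camera(n)[:,:,::-1])
E
cat > t3.py <<'E'
from ov2 import *; import pickle,sys
s,P=pickle.load(open('wA.pkl','rb'))
goff,gz,roll,droop,mx,my,mz,fy=[float(a) for a in sys.argv[1:9]]
k=dict(tcp=s['tcp_pos'],tyaw=s['orientation'][2],roll=roll,droop=droop,goff=goff,gz=gz,mouth=(mx,my,mz),fyaw=fy)
draw('wrist',P,'pics/wristA.png',(40,130,240,260),4,'pics/oAw.png',**k)
draw('top',None,'pics/topA.png',(210,170,350,260),5.7,'pics/oAt.png',**k)
draw('scene',None,'pics/sceneA.png',(260,170,380,260),6.6,'pics/oAs.png',**k)
E
python3 t2.py; python3 t3.py .0515 .0141 0 1 .501 -.1024 .15 -87.3
```

```text
[ 0.5484 -0.0116  0.14  ] [ 1.7883e+02 -1.0000e-01 -1.7706e+02] [ 0.2 -0.5 -4.3]
pics/oAw.png corner [ 0.4969 -0.0142  0.1532] tip [ 0.5013 -0.0991  0.1532]
pics/oAt.png corner [ 0.4969 -0.0142  0.1532] tip [ 0.5013 -0.0991  0.1532]
pics/oAs.png corner [ 0.4969 -0.0142  0.1532] tip [ 0.5013 -0.0991  0.1532]
```

View pics/oAw.png

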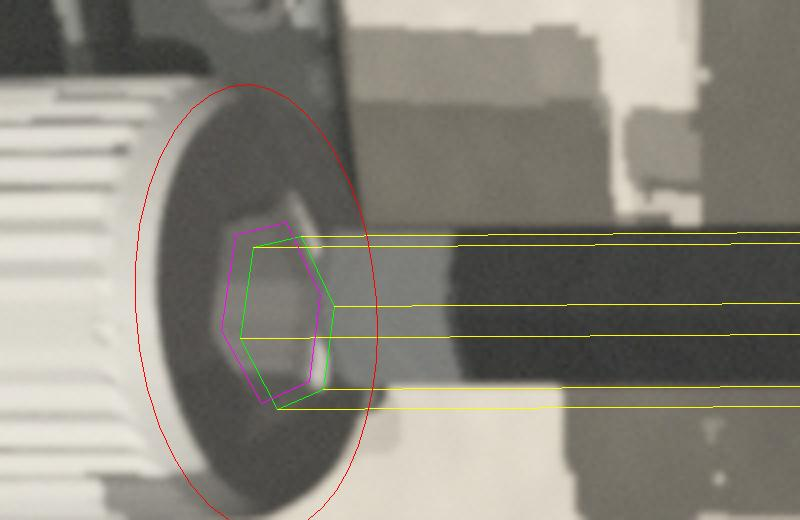

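View pics/oAs.png

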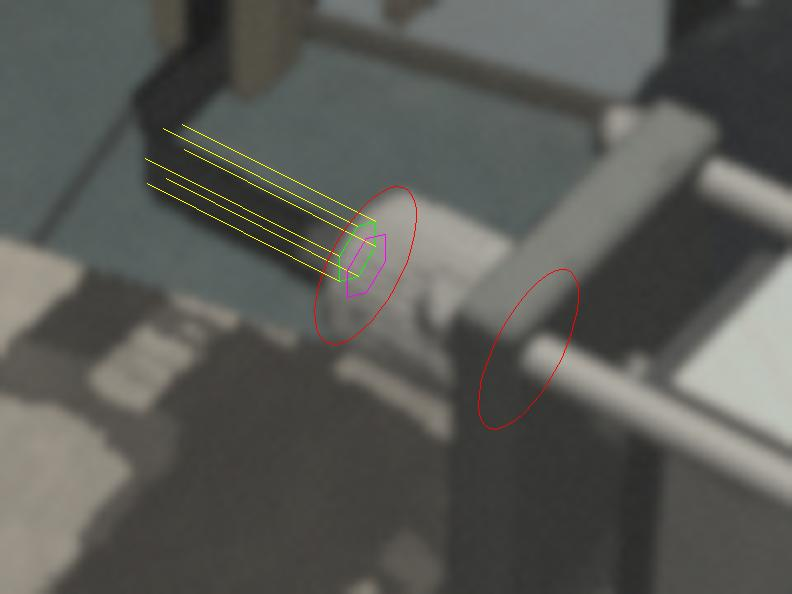

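View pics/oAt.png

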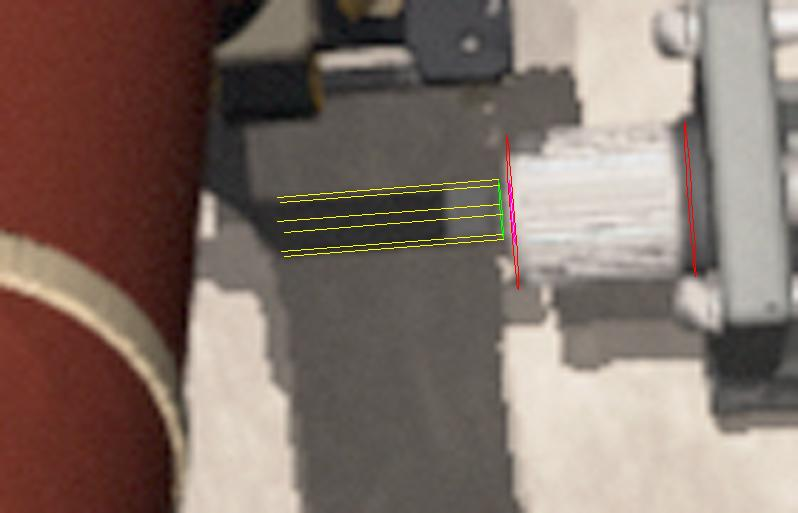

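```bash
python3 t3.py .0515 .0121 2 1 .500 -.1024 .15 -87.3
```

```text
pics/oAw.png corner [ 0.4969 -0.0142  0.1512] tip [ 0.5013 -0.099   0.1482]
pics/oAt.png corner [ 0.4969 -0.0142  0.1512] tip [ 0.5013 -0.099   0.1482]
pics/oAs.png corner [ 0.4969 -0.0142  0.1512] tip [ 0.5013 -0.099   0.1482]
```

View pics/oAw.png

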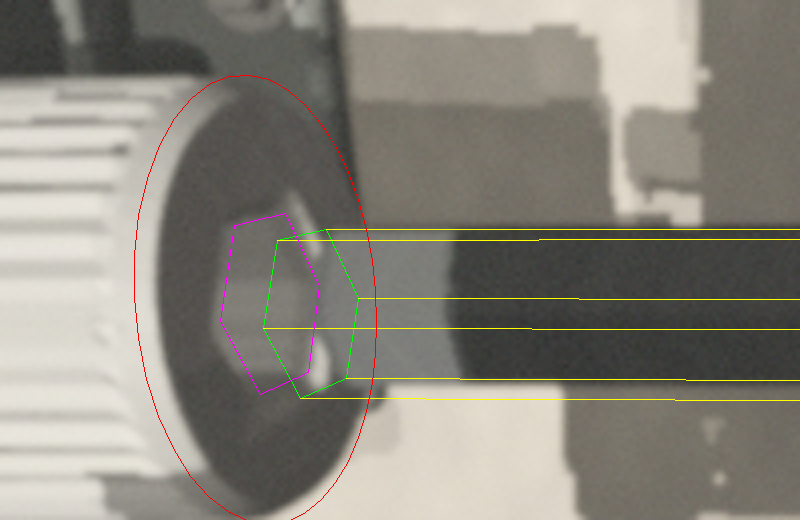

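View pics/oAs.png

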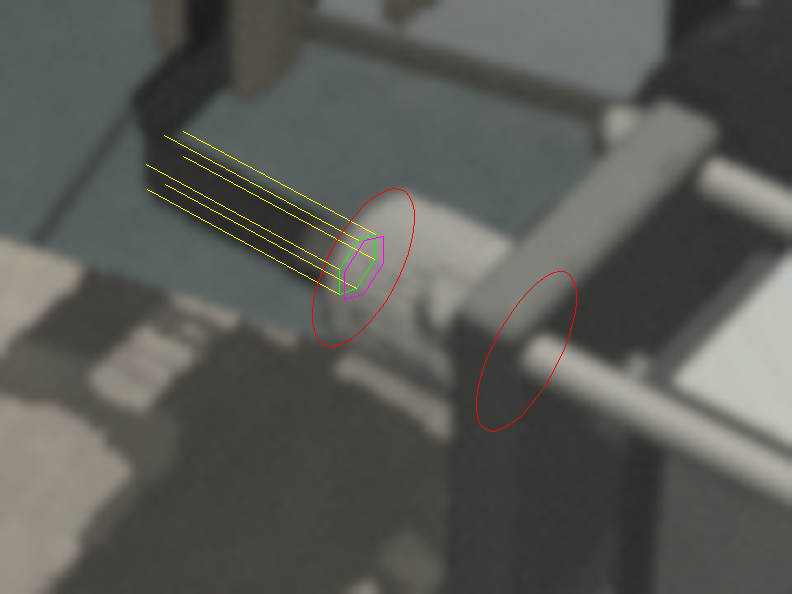

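Call:
apply_moves:
  series:
    - [1,0,0,-3,0]
    - [1,0,-5,0,0]
    - [1,0,-5,0,0]
    - [1,0,0,0,0]

```text
time_s: 13.52
tcp_pos: [0.5493, -0.0228, 0.1432]
orientation: [178.8, -0.0, -177.1]
force: [0.3, -0.9, -3.0]
width: 0.0157
```

```bash
python3 t2.py
python3 - <<'E'
from h import *
a=cv2.imread('pics/wristA.png')[130:260,40:240];cv2.imwrite('pics/wBc.png',cv2.resize(a,None,fx=4,fy=4,interpolation=cv2.INTER_CUBIC))
E
```

```text
[ 0.5493 -0.0228  0.1432] [ 1.7884e+02 -5.0000e-02 -1.7710e+02] [ 0.3 -0.9 -3. ]
```

View pics/wBc.png

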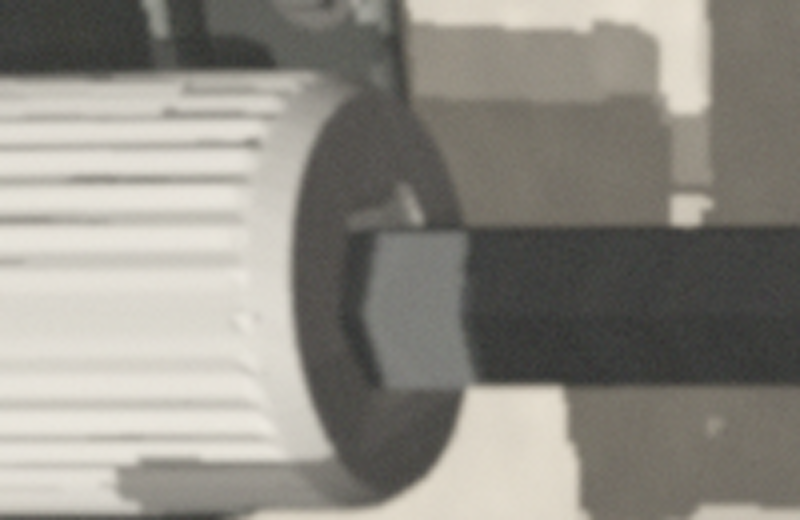

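Call:
apply_moves:
  series:
    - [1,1,2,0,0]
    - [1,1,0,0,0]
    - [1,0,0,0,0]

```text
time_s: 14.05
tcp_pos: [0.5463, -0.0192, 0.1428]
orientation: [178.8, -0.1, -177.0]
force: [-0.3, -0.1, -3.8]
width: 0.0156
```

```bash
python3 t2.py
python3 - <<'E'
from h import *
a=cv2.imread('pics/wristA.png')[130:260,40:240];cv2.imwrite('pics/wCc.png',cv2.resize(a,None,fx=4,fy=4,interpolation=cv2.INTER_CUBIC))
a=cv2.imread('pics/sceneA.png')[170:260,260:380];cv2.imwrite('pics/sCc.png',cv2.resize(a,None,fx=6.6,fy=6.6,interpolation=cv2.INTER_CUBIC))
E
```

```text
[ 0.5463 -0.0192  0.1428] [ 1.7877e+02 -1.4000e-01 -1.7701e+02] [-0.3 -0.1 -3.8]
```

View pics/wCc.png

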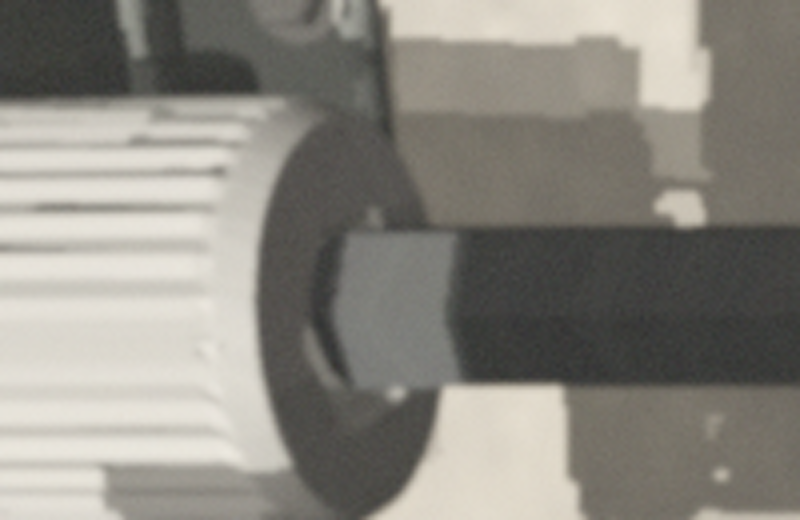

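View pics/sCc.png

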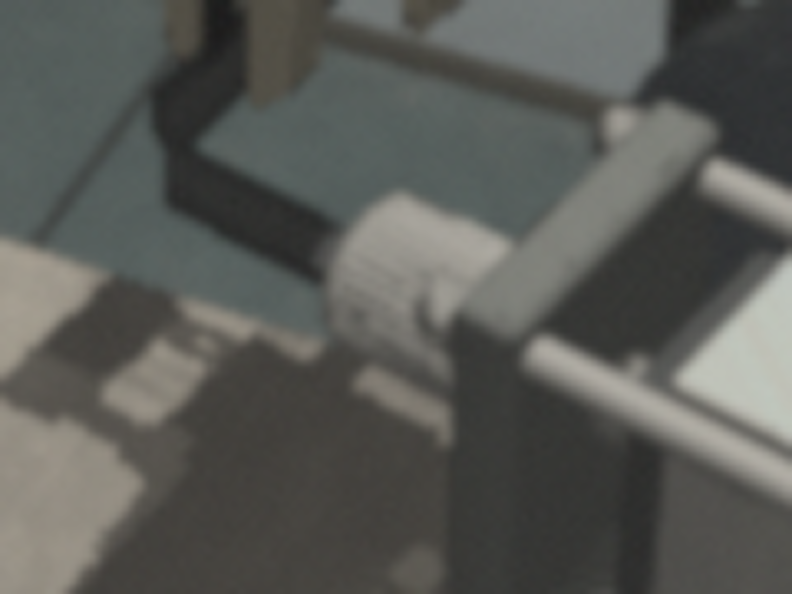

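Call:
apply_moves:
  series:
    - [1,0,-4,0.3,0]
    - [1,0,-5,0,0]
    - [1,0.2,-5,0,0]

```text
time_s: 14.58
tcp_pos: [0.5482, -0.0293, 0.1431]
orientation: [178.4, 0.0, -177.0]
force: [1.7, 7.7, -1.6]
width: 0.0158
```

```bash
python3 t2.py
python3 - <<'E'
from h import *
a=cv2.imread('pics/wristA.png')[130:260,40:240];cv2.imwrite('pics/wDc.png',cv2.resize(a,None,fx=4,fy=4,interpolation=cv2.INTER_CUBIC))
E
```

```text
[ 0.5482 -0.0293  0.1431] [ 1.7841e+02  3.0000e-02 -1.7695e+02] [ 1.7  7.7 -1.6]
```

View pics/wDc.png

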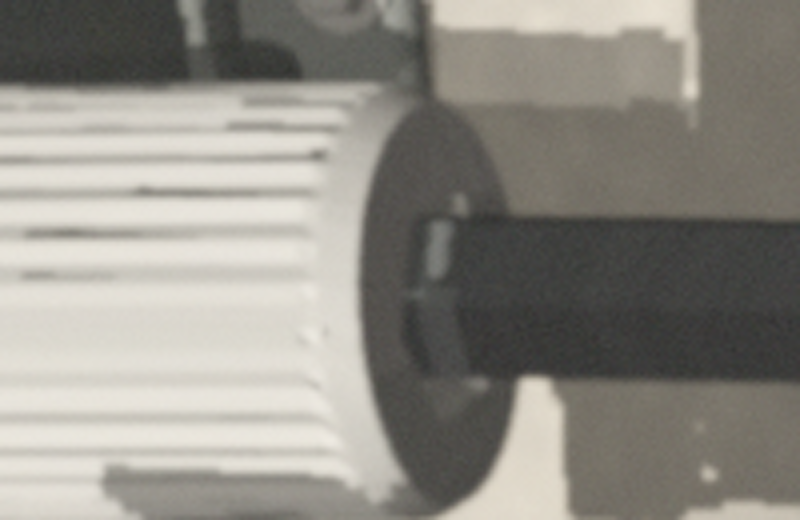

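Call:
apply_moves:
  series:
    - [1,0.2,-6,-0.2,0]
    - [1,0.2,-6,-0.2,0]
    - [1,0.2,-6,-0.2,0]

```text
time_s: 15.1
tcp_pos: [0.5492, -0.0475, 0.1439]
orientation: [178.4, 0.1, -176.8]
force: [1.5, 3.1, -1.0]
width: 0.0159
```

```bash
python3 t2.py
```

```text
[ 0.5492 -0.0475  0.1439] [ 1.7843e+02  1.1000e-01 -1.7682e+02] [ 1.5  3.1 -1. ]
```

Sliding in with little force; continue to the floor.

Call:
apply_moves:
  series:
    - [1,0.2,-6,0,0]
    - [1,0.2,-6,0,0]
    - [1,0.2,-6,0,0]

```text
time_s: 15.62
tcp_pos: [0.5499, -0.0657, 0.1435]
orientation: [178.4, 0.1, -176.8]
force: [0.4, 4.5, -0.4]
width: 0.0157
```

```bash
python3 t2.py
```

```text
[ 0.5499 -0.0657  0.1435] [ 1.7839e+02  1.4000e-01 -1.7681e+02] [ 0.4  4.5 -0.4]
```

Call:
apply_moves:
  series:
    - [1,0,-5,0,0]
    - [1,0,-5,0,0]
    - [1,0,-4,0,0]

```text
time_s: 16.15
tcp_pos: [0.5513, -0.0684, 0.1436]
orientation: [177.5, 0.2, -176.6]
force: [-0.3, 8.3, 1.5]
width: 0.0157
```

```bash
python3 t2.py;  python3 - <<'E'
from h import *
for n,b,s in (('scene',(240,150,400,270),5),('wrist',(0,100,340,320),2.3),('top',(210,160,390,270),4.4)):
    a=cv2.imread(f'pics/{n}A.png')[b[1]:b[3],b[0]:b[2]];cv2.imwrite(f'pics/{n}E.png',cv2.resize(a,None,fx=s,fy=s,interpolation=cv2.INTER_CUBIC))
E
```

```text
[ 0.5513 -0.0684  0.1436] [ 177.47    0.19 -176.62] [-0.3  8.3  1.5]
```

View pics/sceneE.png

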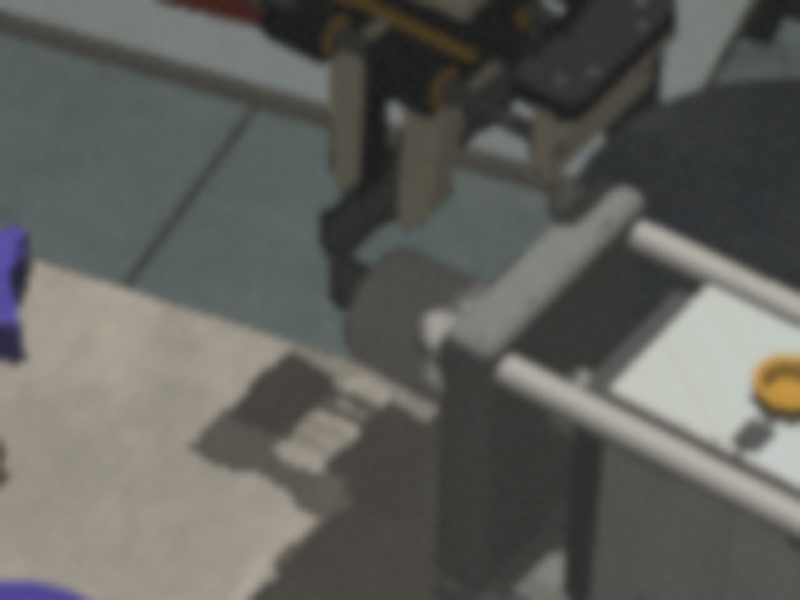

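View pics/wristE.png

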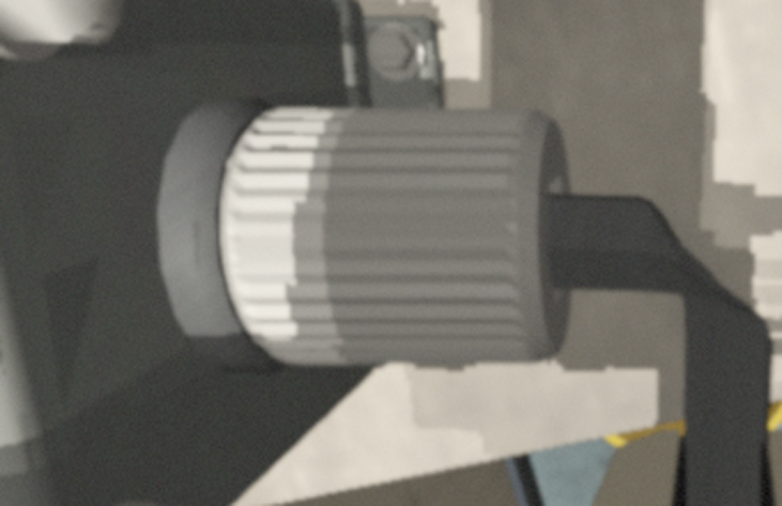

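View pics/topE.png

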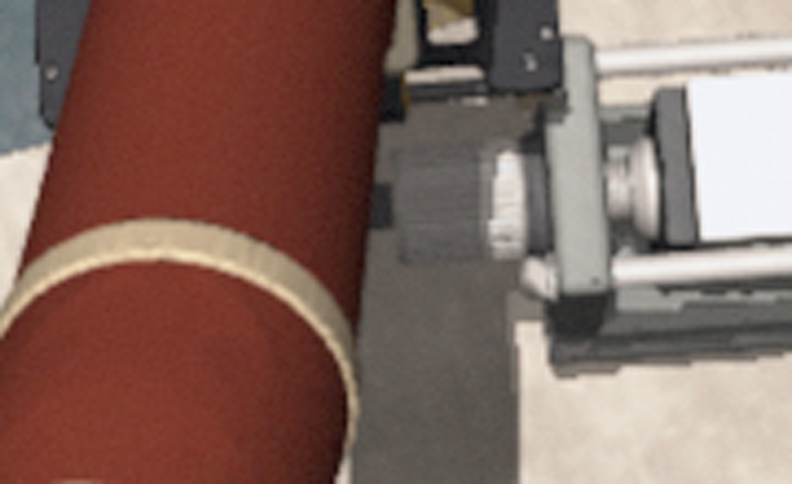

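Call:
apply_moves:
  series:
    - [0,0,0,0,0]
    - [0,0,0,0,0]
    - [0,0,0,0,0]
    - [0,0,0,0,0]
    - [0,0,0,0,0]

```text
time_s: 16.92
tcp_pos: [0.5509, -0.0741, 0.1439]
orientation: [177.9, 0.2, -176.8]
force: [-0.7, 0.5, -0.2]
width: 0.0461
```

```bash
python3 t2.py;  python3 - <<'E'
from h import *
for n,b,s in (('scene',(240,150,400,270),5),('wrist',(0,100,340,320),2.3)):
    a=cv2.imread(f'pics/{n}A.png')[b[1]:b[3],b[0]:b[2]];cv2.imwrite(f'pics/{n}F.png',cv2.resize(a,None,fx=s,fy=s,interpolation=cv2.INTER_CUBIC))
E
```

```text
[ 0.5509 -0.0741  0.1439] [ 177.89    0.18 -176.76] [-0.7  0.5 -0.2]
```

View pics/wristF.png

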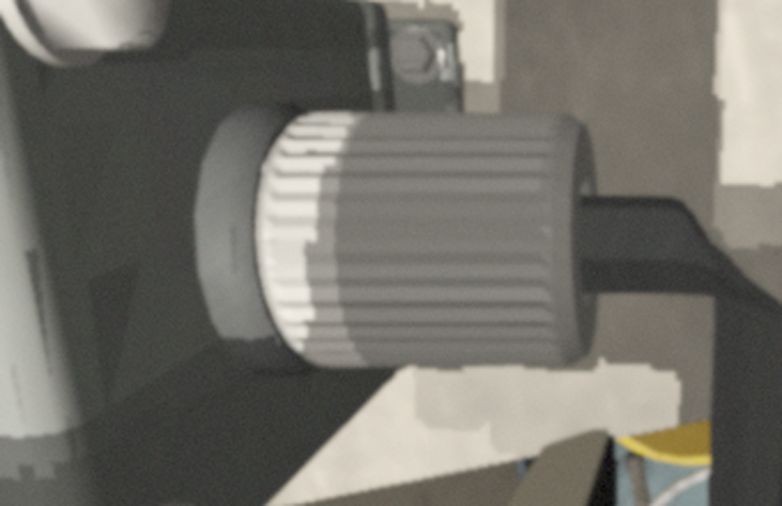

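Call:
apply_moves:
  series:
    - [0,0,6,-12,0]
    - [0,0,0,-30,0]
    - [0,0,0,-35,0]
    - [1,-20,0,-20,0]
    - [1,-30,0,0,0]
    - [1,-30,0,0,0]
    - [1,0,0,0,0]
  newtons: 20

```text
time_s: 17.95
tcp_pos: [0.6326, -0.0624, 0.2508]
orientation: [177.8, 0.5, -176.5]
force: [-0.8, 0.6, 0.2]
width: 0.0109
```

```bash
python3 t2.py;  python3 - <<'E'
from h import *
for n,b,s in (('scene',(240,150,400,270),5),('top',(210,140,370,260),5)):
    a=cv2.imread(f'pics/{n}A.png')[b[1]:b[3],b[0]:b[2]];cv2.imwrite(f'pics/{n}G.png',cv2.resize(a,None,fx=s,fy=s,interpolation=cv2.INTER_CUBIC))
E
```

```text
[ 0.6326 -0.0624  0.2508] [ 177.81    0.49 -176.51] [-0.8  0.6  0.2]
```

View pics/wristA.png

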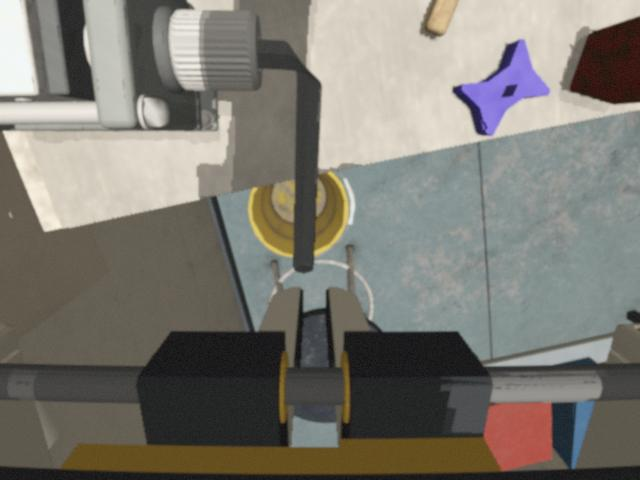

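View pics/sceneG.png

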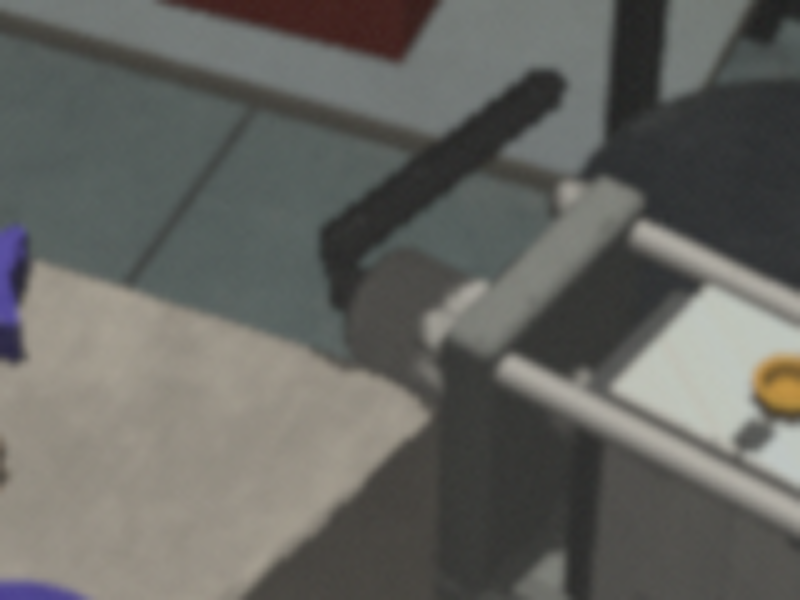

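View pics/topG.png

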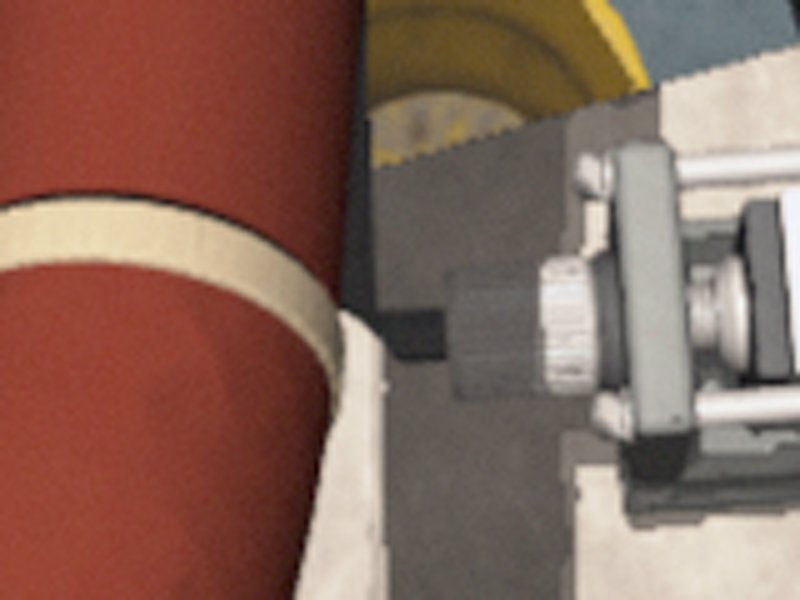

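Run:
```python
from h import *; import pickle
s,P=pickle.load(open('wA.pkl','rb')); np.set_printoptions(precision=4,suppress=True)
for n,p,z in (('tip',(303,266),.135),('tip.15',(303,266),.15),('arm mid',(307,160),.145),('armnear',(309,110),.148),('face top',(259,50),.165),('face',(262,50),.15),('inner edge',(297,100),.15)):
    print(n,onz('w',p,z,P))
f=lambda x,y:(210+(x+.5)/5-.5,140+(y+.5)/5-.5)
print('top face',onz('top',f(448,320),.15),'arm outer?',onz('top',f(385,320),.15))
```

```text
tip [ 0.6546 -0.064   0.135 ]
tip.15 [ 0.6491 -0.0645  0.15  ]
arm mid [ 0.5687 -0.0659  0.145 ]
armnear [ 0.5343 -0.0665  0.148 ]
face top [ 0.5017 -0.1001  0.165 ]
face [ 0.4987 -0.0998  0.15  ]
inner edge [ 0.5285 -0.0751  0.15  ]
top face [ 0.5066 -0.1022  0.15  ] arm outer? [ 0.5072 -0.08    0.15  ]
```

```bash
python3 plan.py .63 -.0648 .160 183.2 4 1
python3 - <<'E'
import numpy as np
x0=.4998
for th in np.arange(.1,.96,.1):
    h=.1225-.04*(th-.1)/.75
    print(round(th,2),'x',round(x0+.0075+h,4),'z',round(.15-h*np.tan(th)+.0098/np.cos(th),4),'y',round(-.067+.047*h,4))
E
```

```text
18.1 [ 0.6303 -0.0635  0.2507] [ 177.85    0.36 -176.59] q7 [ 7. 32. -4. 82. -0. 66. 97.] F [-0.2 -1.  -0.2] 0.0014
[[1.0, 0.1, -0.3, 22.7, np.float64(0.0009)], [1.0, 0.1, -0.3, 22.7, np.float64(0.0009)], [1.0, 0.1, -0.3, 22.7, np.float64(0.0009)], [1.0, 0.1, -0.3, 22.7, np.float64(0.0009)]]
0.1 x 0.6298 z 0.1476 y -0.0612
0.2 x 0.6245 z 0.1362 y -0.0615
0.3 x 0.6191 z 0.1257 y -0.0617
0.4 x 0.6138 z 0.1156 y -0.062
0.5 x 0.6085 z 0.1059 y -0.0622
0.6 x 0.6031 z 0.0963 y -0.0625
0.7 x 0.5978 z 0.0866 y -0.0627
0.8 x 0.5925 z 0.0764 y -0.063
0.9 x 0.5871 z 0.0652 y -0.0632
```

Call:
apply_moves:
  series:
    - [1,-1,-1,25,0]
    - [1,-1,-1,25,0]
    - [1,-1,-1,25,0]
    - [1,0,-0.5,12,0]
    - [1,0,0,0,0]

```text
time_s: 18.73
tcp_pos: [0.6296, -0.0648, 0.1643]
orientation: [177.9, 0.3, -176.7]
force: [-0.2, -0.3, 0.6]
width: 0.0005
```

```bash
python3 t2.py
```

```text
[ 0.6296 -0.0648  0.1643] [ 177.92    0.33 -176.71] [-0.2 -0.3  0.6]
```

View pics/wristA.png

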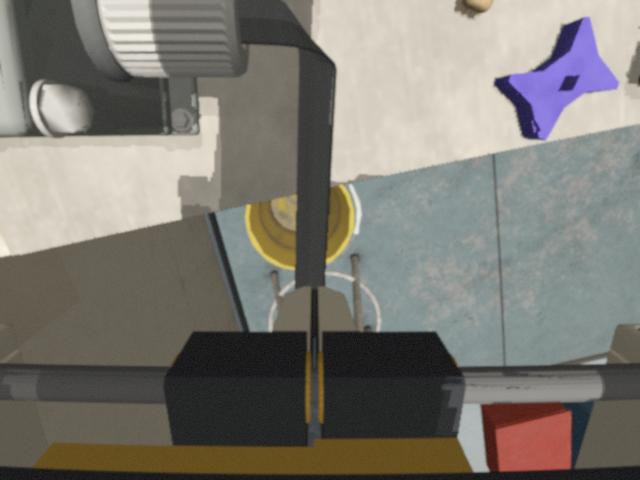

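Call:
apply_moves:
  series:
    - [1,-2,-0.5,9,0]
    - [1,-1,-0.5,8,0]
    - [1,0,-0.4,8,0]
    - [1,2,-0.4,8,0]
    - [1,2,-0.3,8,0]

```text
time_s: 19.5
tcp_pos: [0.6349, -0.066, 0.1282]
orientation: [178.0, 1.2, -176.7]
force: [-2.7, 0.1, 11.1]
width: 0.0007
```

```bash
python3 t2.py
python3 - <<'E'
from h import *
a=cv2.imread('pics/sceneA.png')[130:270,240:420];cv2.imwrite('pics/sH.png',cv2.resize(a,None,fx=4.4,fy=4.4,interpolation=cv2.INTER_CUBIC))
E
```

```text
[ 0.6349 -0.066   0.1282] [ 178.05    1.18 -176.71] [-2.7  0.1 11.1]
```

View pics/sH.png

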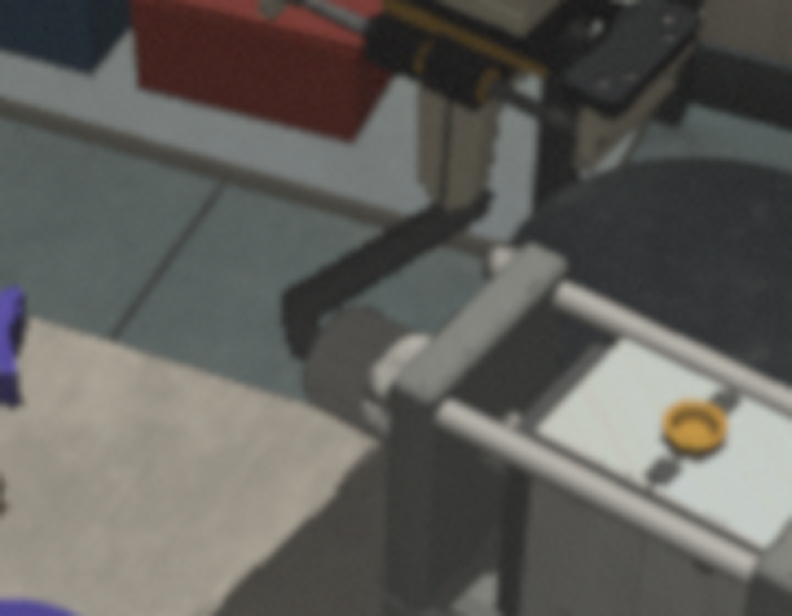

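Call:
apply_moves:
  series:
    - [1,4,0,9,0]
    - [1,4,0,9,0]
    - [1,5,0,9,0]
    - [1,5,0,9,0]

```text
time_s: 20.15
tcp_pos: [0.6281, -0.0664, 0.1025]
orientation: [178.2, 2.7, -176.8]
force: [-1.4, 0.7, 11.6]
width: 0.0004
```

```bash
python3 t2.py
python3 - <<'E'
from h import *
a=cv2.imread('pics/sceneA.png')[130:270,240:420];cv2.imwrite('pics/sI.png',cv2.resize(a,None,fx=4.4,fy=4.4,interpolation=cv2.INTER_CUBIC))
E
```

```text
[ 0.6281 -0.0664  0.1025] [ 178.23    2.75 -176.76] [-1.4  0.7 11.6]
```

View pics/wristA.png

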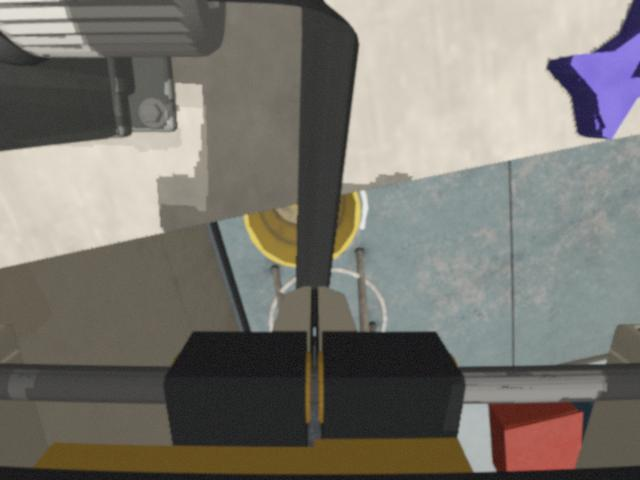

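Call:
apply_moves:
  series:
    - [1,5,0,9,0]
    - [1,6,0,9,0]
    - [1,6,0,9,0]
    - [1,6,0,9,0]

```text
time_s: 20.8
tcp_pos: [0.6159, -0.0675, 0.0763]
orientation: [178.4, 4.1, -176.8]
force: [-1.6, 0.1, 13.5]
width: 0.0004
```

```bash
python3 t2.py
python3 - <<'E'
from h import *
a=cv2.imread('pics/sceneA.png')[130:270,240:420];cv2.imwrite('pics/sI.png',cv2.resize(a,None,fx=4.4,fy=4.4,interpolation=cv2.INTER_CUBIC))
E
```

```text
[ 0.6159 -0.0675  0.0763] [ 178.43    4.1  -176.8 ] [-1.6  0.1 13.5]
```

View pics/sI.png

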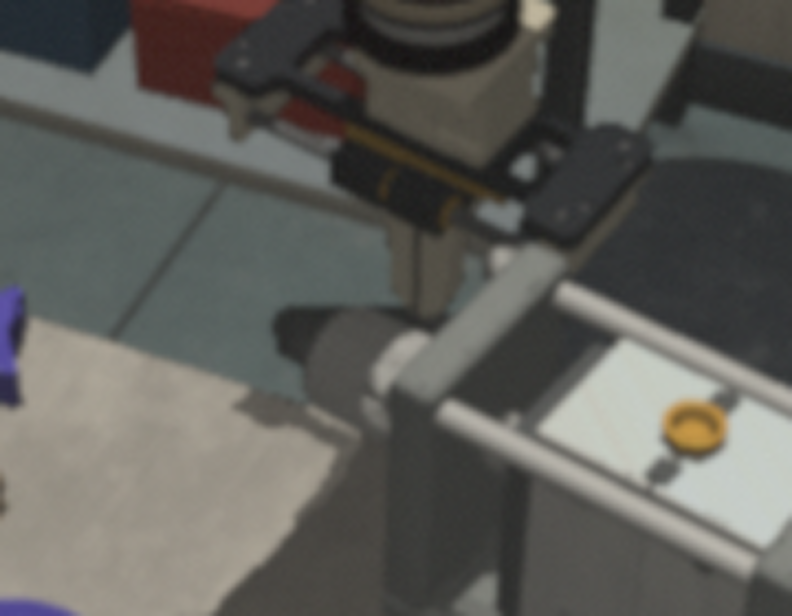

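Call:
apply_moves:
  series:
    - [1,5,0.5,9,0]
    - [1,5,0.5,9,0]
    - [1,5,0.5,9,0]
    - [1,5,0.5,9,0]

```text
time_s: 21.45
tcp_pos: [0.6149, -0.068, 0.0513]
orientation: [178.8, 6.3, -176.9]
force: [0.3, 0.5, 12.0]
width: 0.0006
```

```bash
python3 t2.py
python3 - <<'E'
from h import *
a=cv2.imread('pics/sceneA.png')[130:270,240:420];cv2.imwrite('pics/sJ.png',cv2.resize(a,None,fx=4.4,fy=4.4,interpolation=cv2.INTER_CUBIC))
E
```

```text
[ 0.6149 -0.068   0.0513] [ 178.81    6.35 -176.87] [ 0.3  0.5 12. ]
```

View pics/sJ.png

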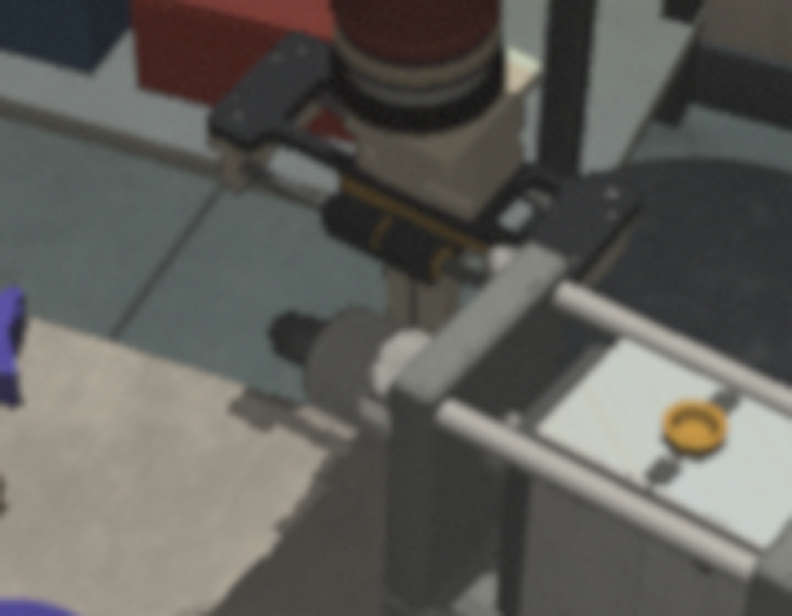

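View pics/wristA.png

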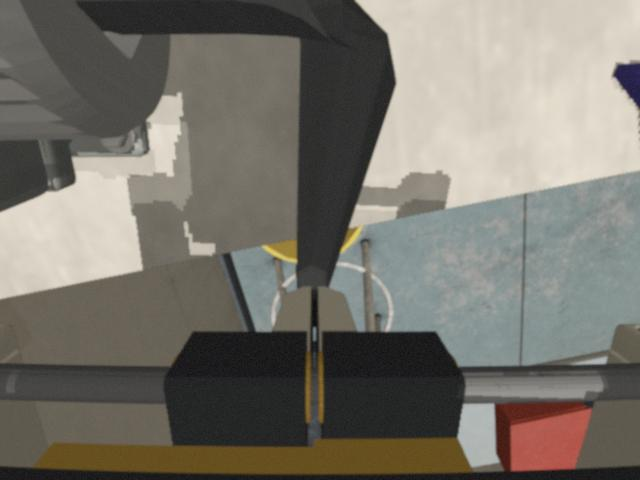

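Call:
apply_moves:
  series:
    - [1,0,0,-12,0]
    - [1,3,0,-20,0]
    - [1,0,0,-40,0]
    - [1,-20,0,-50,0]
    - [1,-30,0,-50,0]
    - [1,0,0,0,0]

```text
time_s: 22.35
tcp_pos: [0.6397, -0.0704, 0.2336]
orientation: [178.8, 6.1, -176.9]
force: [0.0, 0.8, 0.3]
width: 0.0003
```

```bash
python3 t2.py
python3 - <<'E'
from h import *
a=cv2.imread('pics/sceneA.png')[130:270,240:420];cv2.imwrite('pics/sK.png',cv2.resize(a,None,fx=4.4,fy=4.4,interpolation=cv2.INTER_CUBIC))
E
```

```text
[ 0.6397 -0.0704  0.2336] [ 178.78    6.13 -176.91] [0.  0.8 0.3]
```

View pics/sK.png

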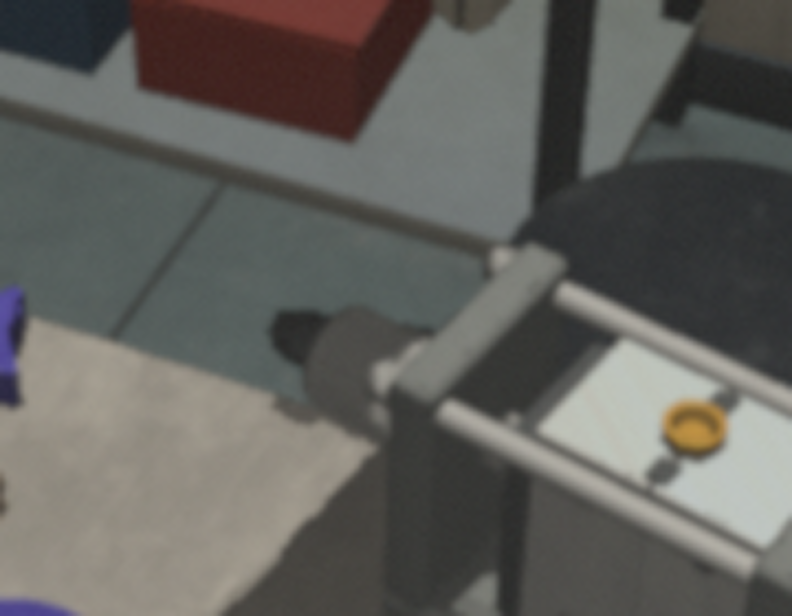

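View pics/wristA.png

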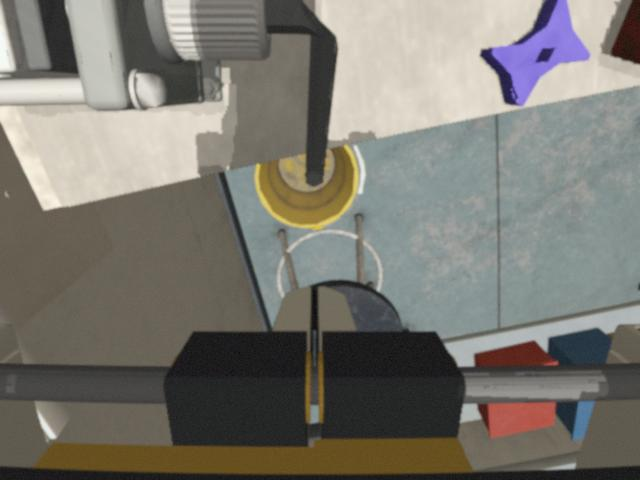

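Run:
```python
from h import *; import pickle
s,P=pickle.load(open('wA.pkl','rb'))
for th in np.arange(.5,1.05,.1):
    Y=np.array([.9989*np.cos(th),.047*np.cos(th),-np.sin(th)])
    c=np.array([.4998,-.067,.15]); t=c+.16*Y
    print(round(th,2),proj('w',np.array([c,c+.05*Y,t]),P).round(0).tolist(),t.round(3))
```

```text
0.5 [[328.0, 18.0], [324.0, 98.0], [319.0, 211.0]] [ 0.64  -0.06   0.073]
0.6 [[328.0, 18.0], [324.0, 94.0], [319.0, 198.0]] [ 0.632 -0.061  0.06 ]
0.7 [[328.0, 18.0], [324.0, 89.0], [319.0, 185.0]] [ 0.622 -0.061  0.047]
0.8 [[328.0, 18.0], [324.0, 84.0], [318.0, 171.0]] [ 0.611 -0.062  0.035]
0.9 [[328.0, 18.0], [324.0, 79.0], [318.0, 157.0]] [ 0.599 -0.062  0.025]
1.0 [[328.0, 18.0], [324.0, 73.0], [318.0, 142.0]] [ 0.586 -0.063  0.015]
```

```bash
cat > plan2.py <<'E'
import sys; from h import *
x,y,z,yaw,n=[float(a) for a in sys.argv[1:6]]; n=int(n)
s=arm.read_state(); p=np.array(s['tcp_pos']); R0=Ro.from_euler('xyz',s['orientation'],degrees=True)
d=(np.array([x,y,z])-p)/n; dy=np.radians((yaw-s['orientation'][2]+180)%360-180)/n
print(s['time_s'],p.round(4),s['orientation'].round(1),s['q'].round(0))
for i in range(n): 
    R=(R0*Ro.from_euler('z',-dy*i)).as_matrix(); print([1,*[float(v) for v in (R.T@d*1000).round(1)],float(round(-dy,3))])
E
python3 plan2.py .604 -.06 .13 203 5
```

```text
22.5 [ 0.6348 -0.0704  0.2271] [ 178.7    5.4 -176.9] [ 8. 31. -4. 88. -0. 56. 98.]
[1, 7.8, 2.0, 18.8, -0.07]
[1, 7.7, 2.5, 18.8, -0.07]
[1, 7.5, 3.0, 18.8, -0.07]
[1, 7.2, 3.6, 18.8, -0.07]
[1, 7.0, 4.0, 18.8, -0.07]
```

Call:
apply_moves:
  series:
    - [1,8,2,19,-0.08]
    - [1,8,2,19,-0.08]
    - [1,7,3,19,-0.08]
    - [1,7,4,18,-0.07]
    - [1,7,4,15,-0.04]
    - [1,0,0,0,0]

```text
time_s: 23.25
tcp_pos: [0.5879, -0.0611, 0.1202]
orientation: [179.9, 3.9, -156.2]
force: [0.6, -0.0, 0.4]
width: 0.0003
```

```bash
python3 plan2.py .604 -.06 .088 203 5
```

```text
23.25 [ 0.5879 -0.0611  0.1202] [ 179.9    3.9 -156.2] [ 11.  35.  -9. 101.   5.  41. 113.]
[1, -2.6, -1.1, 6.6, 0.003]
[1, -2.6, -1.1, 6.6, 0.003]
[1, -2.6, -1.1, 6.6, 0.003]
[1, -2.6, -1.1, 6.6, 0.003]
[1, -2.6, -1.1, 6.6, 0.003]
```

Call:
apply_moves:
  series:
    - [1,-5,-2,7,0]
    - [1,-4,-2,8,0]
    - [1,-3,-1,8,0]
    - [1,0,0,8,0]
    - [1,0,0,0,0]

```text
time_s: 23.88
tcp_pos: [0.6045, -0.0601, 0.0881]
orientation: [179.9, 3.9, -156.3]
force: [1.3, -0.5, -0.2]
width: 0.0006
```

```bash
python3 plan2.py .600 -.06 .05 203 5; python3 t2.py
```

```text
23.875 [ 0.6045 -0.0601  0.0881] [ 179.9    3.9 -156.3] [ 10.  39.  -8. 100.   6.  38. 113.]
[1, 1.3, 0.4, 7.5, 0.002]
[1, 1.3, 0.4, 7.5, 0.002]
[1, 1.3, 0.4, 7.5, 0.002]
[1, 1.3, 0.4, 7.5, 0.002]
[1, 1.4, 0.4, 7.5, 0.002]
[ 0.6045 -0.0601  0.0881] [ 179.91    3.95 -156.31] [ 1.3 -0.5 -0.2]
```

View pics/wristA.png

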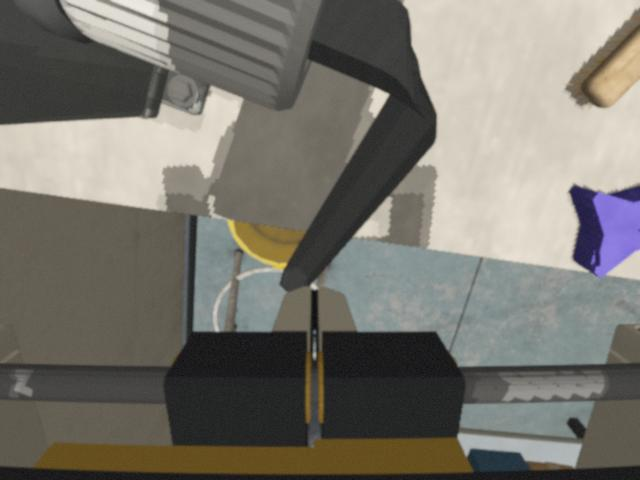

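View pics/sceneA.png

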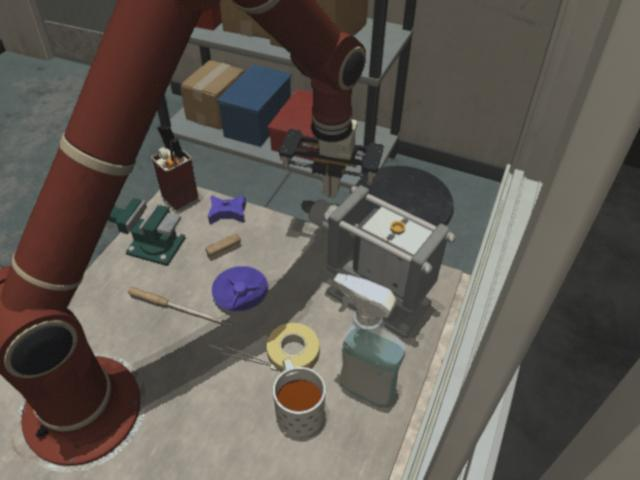

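Run:
```python
from h import *; import pickle
s,P=pickle.load(open('wA.pkl','rb'))
print('tcp',proj('w',s['tcp_pos'],P))
for th in (.65,.7,.75,.8,.85):
    Y=np.array([.9989*np.cos(th),.047*np.cos(th),-np.sin(th)])
    c=np.array([.4998,-.067,.15]); t=c+.16*Y
    print(round(th,2),proj('w',np.array([c,c+.05*Y,c+.13*Y,t]),P).round(0).tolist(),t.round(3))
```

```text
tcp [[310.27388172 304.20529366]]
0.65 [[451.0, 81.0], [369.0, 198.0], [308.0, 285.0], [295.0, 305.0]] [ 0.627 -0.061  0.053]
0.7 [[451.0, 81.0], [370.0, 193.0], [311.0, 275.0], [298.0, 293.0]] [ 0.622 -0.061  0.047]
0.75 [[451.0, 81.0], [371.0, 188.0], [314.0, 265.0], [301.0, 281.0]] [ 0.617 -0.061  0.041]
0.8 [[451.0, 81.0], [372.0, 183.0], [316.0, 255.0], [304.0, 270.0]] [ 0.611 -0.062  0.035]
0.85 [[451.0, 81.0], [374.0, 177.0], [319.0, 245.0], [308.0, 259.0]] [ 0.605 -0.062  0.03 ]
```

Call:
apply_moves:
  series:
    - [1,3,0.5,8,0]
    - [1,4,0.5,9,0]
    - [1,4,0.5,9,0]
    - [1,4,0.5,9,0]

```text
time_s: 24.52
tcp_pos: [0.6017, -0.0626, 0.0583]
orientation: [-179.5, 5.3, -156.3]
force: [2.4, 0.8, 12.4]
width: 0.0004
```

```bash
python3 plan2.py .600 -.06 .05 203 1; python3 t2.py
```

```text
24.525 [ 0.6017 -0.0626  0.0583] [-179.5    5.3 -156.3] [ 10.  41.  -8. 103.   6.  32. 113.]
[1, 1.3, 3.1, 8.2, 0.013]
[ 0.6017 -0.0626  0.0583] [-179.53    5.26 -156.25] [ 2.4  0.8 12.4]
```

View pics/wristA.png

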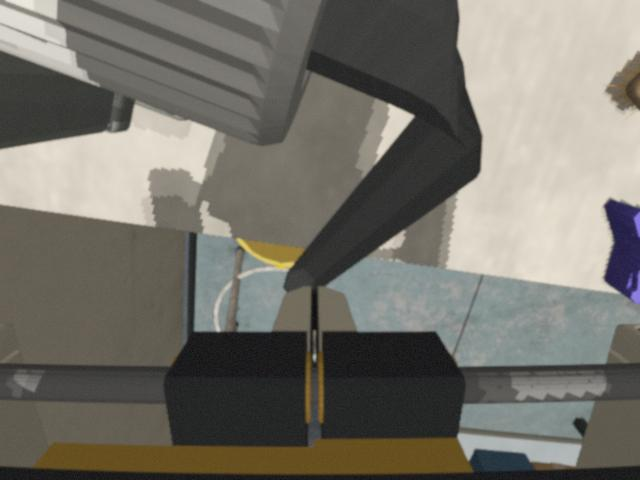

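Call:
apply_moves:
  series:
    - [1,5,1,9,0]
    - [1,5,1,8,0]

```text
time_s: 24.92
tcp_pos: [0.6059, -0.0627, 0.0465]
orientation: [-178.9, 6.8, -156.1]
force: [2.1, 1.6, 10.2]
width: 0.0004
```

```bash
python3 t2.py
python3 - <<'E'
from h import *; import pickle
s,P=pickle.load(open('wA.pkl','rb'))
print('tcp',proj('w',s['tcp_pos'],P))
for th in (.7,.75,.8,.85,.9,.95):
    Y=np.array([.9989*np.cos(th),.047*np.cos(th),-np.sin(th)])
    c=np.array([.4998,-.067,.15]); t=c+.16*Y
    print(round(th,2),proj('w',np.array([c+.05*Y,c+.13*Y,t]),P).round(0).tolist(),t.round(3))
E
```

```text
[ 0.6059 -0.0627  0.0465] [-178.91    6.8  -156.11] [ 2.1  1.6 10.2]
tcp [[310.24922283 304.14976159]]
0.7 [[402.0, 246.0], [316.0, 317.0], [300.0, 330.0]] [ 0.622 -0.061  0.047]
0.75 [[403.0, 237.0], [320.0, 303.0], [304.0, 315.0]] [ 0.617 -0.061  0.041]
0.8 [[405.0, 229.0], [323.0, 290.0], [309.0, 301.0]] [ 0.611 -0.062  0.035]
0.85 [[407.0, 220.0], [327.0, 277.0], [313.0, 287.0]] [ 0.605 -0.062  0.03 ]
0.9 [[409.0, 212.0], [331.0, 264.0], [317.0, 273.0]] [ 0.599 -0.062  0.025]
0.95 [[411.0, 203.0], [335.0, 251.0], [321.0, 260.0]] [ 0.593 -0.063  0.02 ]
```

View pics/wristA.png

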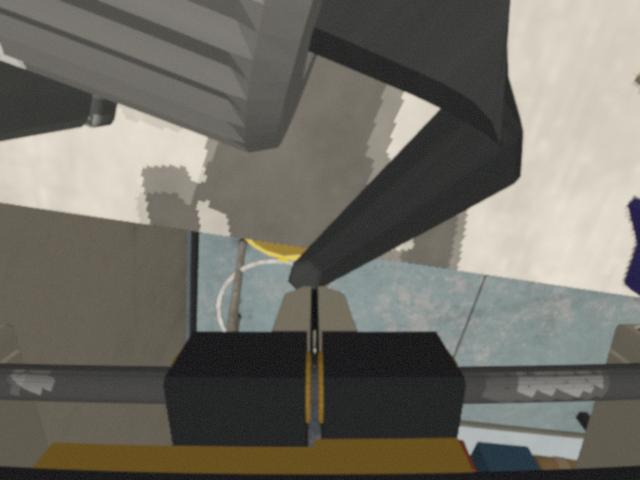

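Call:
apply_moves:
  series:
    - [1,-2,0,-12,0]
    - [1,-3,0,-30,0]
    - [1,-3,0,-45,0]
    - [1,-20,0,-50,0]
    - [1,-30,0,-40,0.05]
    - [1,0,0,0,0]
    - [1,0,0,0,0]

```text
time_s: 25.95
tcp_pos: [0.6337, -0.0458, 0.2299]
orientation: [-179.5, 6.3, -159.2]
force: [0.4, -1.0, -0.7]
width: 0.0003
```

```bash
python3 t2.py
python3 - <<'E'
from h import *; import pickle
s,P=pickle.load(open('wA.pkl','rb'))
for th in (.7,.75,.8,.85,.9,.95):
    Y=np.array([.9989*np.cos(th),.047*np.cos(th),-np.sin(th)])
    c=np.array([.4998,-.067,.15]); t=c+.16*Y
    print(round(th,2),proj('w',np.array([c,c+.05*Y,t]),P).round(0).tolist(),t.round(3))
E
```

```text
[ 0.6337 -0.0458  0.2299] [-179.47    6.27 -159.18] [ 0.4 -1.  -0.7]
0.7 [[361.0, 28.0], [336.0, 96.0], [303.0, 185.0]] [ 0.622 -0.061  0.047]
0.75 [[361.0, 28.0], [337.0, 93.0], [305.0, 179.0]] [ 0.617 -0.061  0.041]
0.8 [[361.0, 28.0], [337.0, 91.0], [307.0, 172.0]] [ 0.611 -0.062  0.035]
0.85 [[361.0, 28.0], [338.0, 88.0], [309.0, 165.0]] [ 0.605 -0.062  0.03 ]
0.9 [[361.0, 28.0], [339.0, 85.0], [311.0, 158.0]] [ 0.599 -0.062  0.025]
0.95 [[361.0, 28.0], [340.0, 82.0], [313.0, 151.0]] [ 0.593 -0.063  0.02 ]
```

View pics/wristA.png

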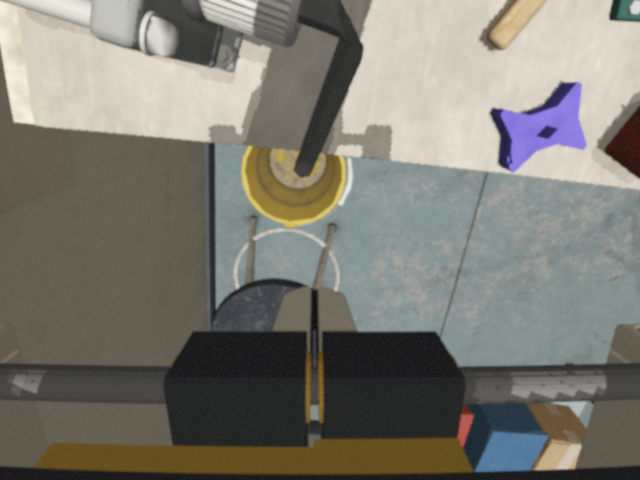

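View pics/topA.png

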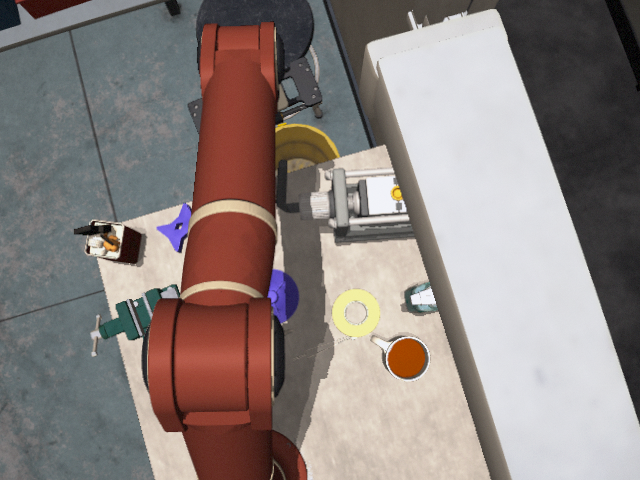

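Run:
```python
from h import *; import pickle
s,P=pickle.load(open('wA.pkl','rb'))
for n,b,sc,pp in (('scene',(270,180,370,250),7.5,None),('top',(260,140,340,230),6.5,None),('wrist',(230,0,390,200),3,P)):
    a=cv2.imread(f'pics/{n}A.png')[b[1]:b[3],b[0]:b[2]];a=cv2.resize(a,None,fx=sc,fy=sc,interpolation=cv2.INTER_CUBIC)
    for th,col in ((.6,(0,0,255)),(.7,(0,255,255)),(.8,(0,255,0)),(.9,(255,0,0))):
        Y=np.array([.9989*np.cos(th),.047*np.cos(th),-np.sin(th)]);Z=np.array([.9989*np.sin(th),.047*np.sin(th),np.cos(th)]);X=np.array([.047,-.9989,0])
        t=np.array([.4998,-.067,.15])+.16*Y; r=.0098
        pts=[t+r*(np.cos(k)*Z+np.sin(k)*X) for k in np.arange(6)*np.pi/3]
        q=((proj(n,np.array(pts),pp)-[b[0],b[1]]+.5)*sc-.5).round().astype(int)
        cv2.polylines(a,[q.reshape(-1,1,2)],True,col,1)
    cv2.imwrite(f'pics/{n}L.png',a)
```

```text
(no output)
```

View pics/topL.png

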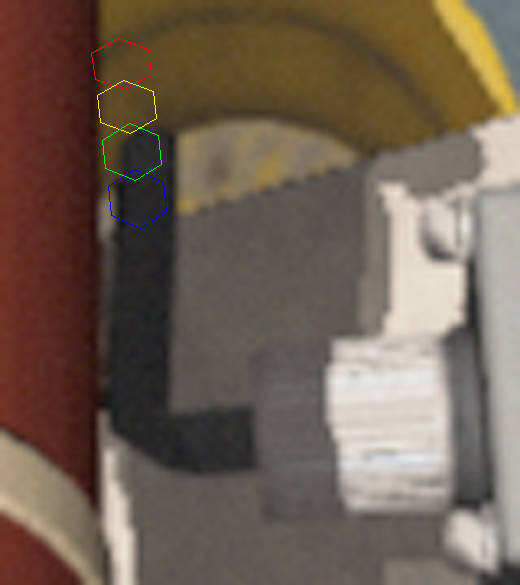

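View pics/wristL.png

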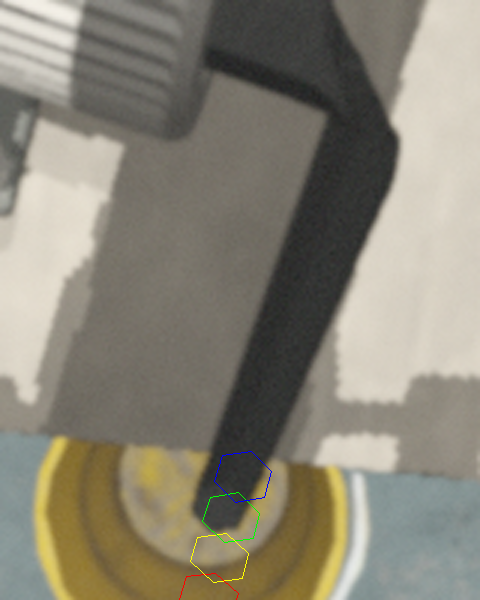

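View pics/sceneL.png

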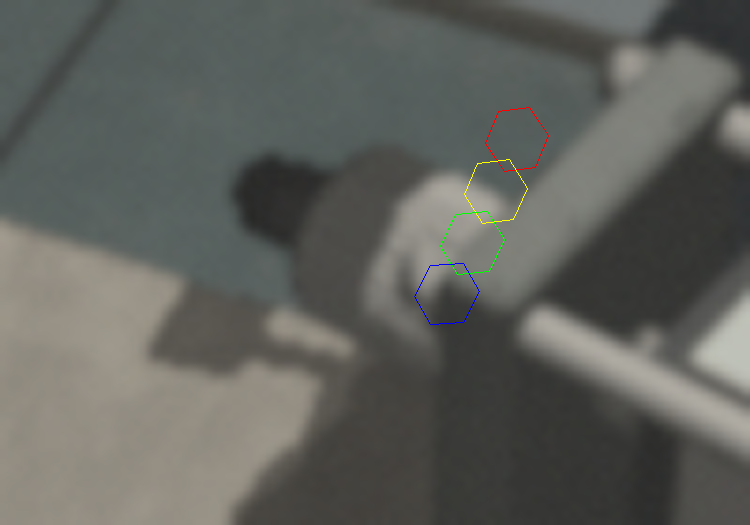

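Run:
```python
from h import *
s=arm.read_state(); print(s['qvel'].round(2),s['force'].round(1)); print(arm.close_job())
```

```text
[-0.04  0.18 -0.11 -0.45 -0.09  0.13 -0.08] [ 0.2 -0.8 -0.5]
the job is handed in; nothing more can be done
None
```

I pulled the key out, turned it 90°, and pushed its short end home in the screw. I then pressed the long arm down in two goes to slacken the screw, lifted clear and handed in at about 26 s. The hand-in reports no verdict.

**Insertion:** It took several tries. The short end was sitting a few millimetres low and to one side, so it caught on the rim of the socket until I corrected it from the wrist camera. It then slid in with under 10 N and stopped at the expected depth.

**Last checks:**
- **Seating:** Pictures put the long arm's centreline 31–33 mm out from the socket mouth, against 34 mm for fully home, so the short end appears to be on the floor.
- **Screw angle:** The top and wrist views both put the long arm about 0.82 rad below level. Allowing 0.1 rad for the socket's play, the screw reads about 0.72 rad, against the 0.6 rad needed. I can't read the screw directly, so this is an estimate, good to about 0.05 rad.
- **Clearances:** The arm was well clear of everything and the force readings were close to zero. The bottle and brush were not touched as far as I could see, but I did not measure them at the end.

**Disagreements:** While I was still pressing, the wrist view read about 0.90 rad, which fell to 0.82 after release. An earlier check of the wrist view was off by about 4 mm at the tip, which would make the true angle about 0.04 rad smaller. The scene camera could not see the end of the long arm, so it does not confirm the angle.

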